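Demagnetise the hex couplings under the hinged cover

ROBOT

A 6-joint arm with a two-finger parallel gripper is mounted at the origin on the work surface. World frame = base frame: x ahead of the robot, y to its left, z up, the work surface at z = 0. Lengths are in m, angles in degrees, forces in N, time in s.
With the tool pointing down it reaches from about 0.4 to 0.825 m from the base axis. Payload 7 kg.
Tool frame: the origin (TCP) lies at the very end of the fingers, on their centre line; the grasp point (between the pads) lies 19 mm behind it; x points along the fingers, y is the direction in which the jaws open and shut, and the axes are right-handed (so a half turn about x gives the same grasp; the last joint's range is limited). The gripper opens to 88 mm and grips with 3 to 60 N. Pads are 19 mm wide; open, the fingers measure 130 mm over their backs; the gripper's body (78 mm by 193 mm) begins 47 mm behind the grasp point.
Start: joints at [85.663, 20.546, 0.682, 0, -70.136, -16.507], TCP at [0.24, 0.631, 0.227] pointing down, gripper open.
Joint ranges: [-176.03, 176.03], [-82.01, 121.73], [-58.28, 71.71], [-173.87, 95.51], [-174.79, -0.11], [-173.66, 173.66]. Speed limits (degrees/s): [136.94, 136.94, 172.46, 180, 180, 180].

INTERFACE

Orientations are given as [roll, pitch, yaw] about the fixed x, y, z axes, in that order (R = Rz(yaw) Ry(pitch) Rx(roll)).
In Python, from plant import monitor, eyes, ticket gives the robot as it stands. The module is installed in compiled form; this text tells all that it offers.
- The arm moves only by the shell command python3 -m crank 'ROWS'. ROWS is JSON, a list of rows, each an object with "linear": the shift along the world's x, y, z in units of 60 mm (1.0 is 60 mm), a list of three; "rot": the turn, a rotation vector about the world's x, y, z in units of 5 degrees (1.0 is 5 degrees), a list of three; "hand": the opening, from 0 (shut) to 1 (fully open). In form: [{"linear": [tx, ty, tz], "rot": [ax, ay, az], "hand": hand}, ...]. A call has 1 to 20 rows; each row shifts and turns the pose as measured when the row begins; what a row does not reach is not made up. A row lasts 1/8 s, in which the tool goes at most 62.5 mm and 10.7 degrees, less where a joint would pass 70% of its speed; a pose out of reach is approached as far as the arm can. A call is refused whole if a number of a shift passes 1 or a number of a turn 1, either way. A call with a gripper value outside its range is refused whole. The fingers move at their own pace and stop on an object; the grip force is fixed at half the most. Time passes only in rows, so rows that do not move let the fingers close. It gives the time, the measured TCP pose, the force and the opening at its end, in the units of the state.
- monitor.get_obs(): the state, without advancing time (a new reading comes with each control period).
- eyes.snapshot(name): name is "scene" or "top" or "wrist"; returns a dict with "image" (384x512x3 uint8, red, green, blue), "depth" (384x512 float32, m along the optical axis (not along the pixel's ray), 0 where there is no reading), "K" (3x3 intrinsics, pixels), "camera_from_world" (4x4, takes a point from world to camera coordinates); the wrist camera has in their place "hand_eye" (4x4, takes a point from camera to tool coordinates, whose origin is the TCP and whose axes are the tool frame's). Camera axes: x right, y up, looking along -z (the intrinsics and any distortion apply to the point x, -y, -z); pixel columns grow to the right and rows downward; lengths in m; the calibration is good to about 2 mm. The wrist camera is an equidistant fisheye: a pixel r from the principal point sees the ray r / f radians off the axis. A picture is of the moment at which its call begins: read the wrist's pose just before it.
- ticket.close_job(): hands the job in, once; it reports no verdict.
The state is a dict: "clock": time; "joint_pos": joint angles; "qvel": joint speeds; "tau": joint torques, N m; "tool_pos": TCP position; "orientation": TCP orientation; "force": force on the tool from outside, world axes, zero at the start; "moment": the same for the moment, N m; "opening": finger opening in m.
Only numpy, scipy, OpenCV 4.12 (cv2) and the standard library are available. Lean on these libraries where they do the work, as an engineer would, in place of code of your own. Each camera call takes 0.05 s, during which the arm holds its last target.

TASK

Lift the clear cover of the demagnetiser right up to its stop and put every hexagonal coupling from the bench into its trough, then lower the cover gently until fully shut and hold the pedal fully down for one second. Then lift the cover to its stop again, move all the couplings into the crate and lower the cover fully shut once more. Never let the cover slam onto its stop, either way, and leave the round collars on the bench.

Things in the scene. Friction and masses are not known exactly. Their poses are not given: they have to be found in the camera images.
- chamber: demagnetiser, fixed in the run: grey open trough, outside 200 (x) by 242 (y) by 72 mm high, walls 6 mm, inner floor 18 mm above the bench; behind it (+x) a white coil housing up to 68 mm high. Origin on the bench under the trough's centre; -x is its front (handle side), z up.
- cover (a joint): clear cover over the trough, 6 mm thick, hinged along the trough's rear (+x) top edge: 0 rad shut on its stop, 1.6 rad open at its stop, just past upright. Starts anywhere from shut to 0.45. A stiff friction hinge holds it wherever it is left; about 5 N at the bar lifts it and 1 to 3 N lowers it.
- cover_bar (a point): middle of the cover's steel handle bar: 12 mm round, 98 mm clear between its two end posts, parallel to the hinge, in line with the cover, its centre 47 mm in front of the cover's front edge and 250 mm from the hinge line; turns with the cover.
- cover_hinge (a point): middle of the cover's hinge line, 100 mm behind the trough's centre and 75 mm above the bench; axes as the chamber's. The bar at joint value q lies 250 cos q towards -x and 250 sin q up from here (mm).
- pedal_base: fixed grey pedal base, 110 (x) by 85 (y) by 12 mm, on the bench; origin under its centre, the pedal's free end is at +x.
- pedal (a joint): spring pedal plate, 100 by 70 mm, hinged 45 mm behind (-x of) the base's centre, 30 mm above the bench, free end raised: 0 rad up, 0.26 rad fully down at its stop. Pushing at pedal_pad takes about 4 N to start and 9 N at the stop; springs back.
- pedal_pad (a point): point on the pedal's top face, 15 mm from its free end, where to press straight down (about 58 mm above the bench when up, 36 mm when fully down).
- crate: fixed grey slotted crate, outside 160 (x) by 180 (y) by 55 mm high, walls and floor 4 mm. Origin on the bench under its centre.
- hex1: stainless hex coupling with a bore, 32 mm across flats (37 mm across corners), 44 mm long, about 0.2 kg; starts standing on end on the bench. Origin at its middle (22 mm above the bench when standing); z along its length; flats face along x and at 60 and 120 degrees from x about z. May be absent.
- hex2: stainless hex coupling with a bore, 32 mm across flats (37 mm across corners), 44 mm long, about 0.2 kg; starts standing on end on the bench. Origin at its middle (22 mm above the bench when standing); z along its length; flats face along x and at 60 and 120 degrees from x about z. May be absent.
- hex3: stainless hex coupling with a bore, 32 mm across flats (37 mm across corners), 44 mm long, about 0.2 kg; starts standing on end on the bench. Origin at its middle (22 mm above the bench when standing); z along its length; flats face along x and at 60 and 120 degrees from x about z. May be absent.
- hex4: stainless hex coupling with a bore, 32 mm across flats (37 mm across corners), 44 mm long, about 0.2 kg; starts standing on end on the bench. Origin at its middle (22 mm above the bench when standing); z along its length; flats face along x and at 60 and 120 degrees from x about z. May be absent.
- collar1: low round steel collar, 44 mm diameter, 18 mm tall, standing among the couplings; origin under its centre, z along its axis. Not part of the job.
- collar2: low round steel collar, 44 mm diameter, 18 mm tall, standing among the couplings; origin under its centre, z along its axis. Not part of the job.
Things that resemble listed ones, but are neither listed nor needed, are in the scene too. Leave any yellow look-alike of the hex2 alone.

How it is judged (in metres and radians):
On the way, in this order (a step that is already met when the one before it is completed fails the run):
1. cover lifted to its stop (value of joint cover above 1.52 rad), for 0.2 s.
2. every coupling in the trough (x of hex1 in the frame of chamber between -0.094 and 0.094 m and y of hex1 in the frame of chamber between -0.115 and 0.115 m and z of each of hex1, hex2, hex3, hex4 in the frame of chamber below 0.065 m and x of hex2 in the frame of chamber between -0.094 and 0.094 m and y of hex2 in the frame of chamber between -0.115 and 0.115 m and x of hex3 in the frame of chamber between -0.094 and 0.094 m and y of hex3 in the frame of chamber between -0.115 and 0.115 m and x of hex4 in the frame of chamber between -0.094 and 0.094 m and y of hex4 in the frame of chamber between -0.115 and 0.115 m), for 0.2 s.
3. cover shut over the couplings (all of step 2 and value of joint cover below 0.03 rad), for 0.2 s.
4. pedal held fully down with the cover shut over the couplings (all of step 2 and value of joint cover below 0.04 rad and value of joint pedal above 0.235 rad), for 0.7 s.
5. cover lifted to its stop again (value of joint cover above 1.52 rad), for 0.2 s.
At the end, for the whole second after the job is handed in: every coupling lies inside the crate at rest, the cover is shut (within 0.03 rad), the pedal is up, and the round collars are still on the bench, in neither the trough nor the crate (x of hex1 in the frame of crate between -0.076 and 0.076 m and y of hex1 in the frame of crate between -0.086 and 0.086 m and z of each of hex1, hex2, hex3, hex4 in the frame of crate below 0.08 m and x of hex2 in the frame of crate between -0.076 and 0.076 m and y of hex2 in the frame of crate between -0.086 and 0.086 m and x of hex3 in the frame of crate between -0.076 and 0.076 m and y of hex3 in the frame of crate between -0.086 and 0.086 m and x of hex4 in the frame of crate between -0.076 and 0.076 m and y of hex4 in the frame of crate between -0.086 and 0.086 m and value of joint cover below 0.03 rad and value of joint pedal below 0.05 rad and linear speed of each of hex1, hex2, hex3, hex4 below 0.03 m/s and (x of collar1 in the frame of chamber below -0.1 m or x of collar1 in the frame of chamber above 0.1 m or y of collar1 in the frame of chamber below -0.12 m or y of collar1 in the frame of chamber above 0.12 m) and (x of collar1 in the frame of crate below -0.08 m or x of collar1 in the frame of crate above 0.08 m or y of collar1 in the frame of crate below -0.09 m or y of collar1 in the frame of crate above 0.09 m) and height (world z) of each of collar1, collar2 below 0.06 m and (x of collar2 in the frame of chamber below -0.1 m or x of collar2 in the frame of chamber above 0.1 m or y of collar2 in the frame of chamber below -0.12 m or y of collar2 in the frame of chamber above 0.12 m) and (x of collar2 in the frame of crate below -0.08 m or x of collar2 in the frame of crate above 0.08 m or y of collar2 in the frame of crate below -0.09 m or y of collar2 in the frame of crate above 0.09 m)); the robot touches nothing.
It fails at once if the cover slams shut (over 0.6 rad/s in the last 0.08 rad) (value of joint cover below 0.08 rad and velocity of joint cover below -0.6 rad/s).
It fails at once if the cover slams against its open stop (over 0.6 rad/s in the last 0.08 rad) (value of joint cover above 1.52 rad and velocity of joint cover above 0.6 rad/s).
Of hex1, hex2, hex3, hex4 only 2 to 3 are there at a start; the rules pass over those that are not, and their reading is None.
At some moment in a run one of hex1, hex2, hex3, hex4 may be knocked a few centimetres aside while the robot is not near it.
Once in a run the grip may slacken for a moment while it holds something.
It also fails if it takes over 210 s, if anything falls off the work surface, if the arm or the gripper's body presses on something with over 40 N, if the wrist force passes 120 N, or if a joint passes its speed limit or range.

## Working session

There is one attempt and no reset: what is moved stays moved. The work goes in short steps, Python scripts to look and compute and a shell command to move; the robot and the scene stay as the last step left them, time stands still between calls to the robot, and variables do not carry over. Pictures are saved under pics/ and viewed, and the job is handed in when it is done.

```bash
mkdir -p pics; ls; cat > h.py <<'E'
import numpy as np, cv2
from plant import monitor, eyes, ticket
def snap(n,fn):
    s=eyes.snapshot(n); cv2.imwrite('pics/'+fn,s['image'][:,:,::-1]); return s
E
python3 - <<'E'
from h import *
o=monitor.get_obs(); print(o)
for n in ['scene','top','wrist']:
    s=snap(n,n+'0.png'); np.savez('/tmp/'+n+'0.npz',**s); print(n,s['K'].tolist(),{k:np.round(v,4).tolist() for k,v in s.items() if k in('camera_from_world','hand_eye')}, s.keys())
E
```

```text
pics
{'clock': 0.0, 'joint_pos': array([ 8.56611629e+01,  2.05911131e+01,  6.33627860e-01, -2.16240232e-02,
       -7.01336416e+01, -1.65082354e+01]), 'qvel': array([ 0.03423944, -0.1240724 ,  0.09559055, -0.01214645,  0.03451479,
        0.09518901]), 'tau': array([-4.90927687e-04, -5.82709408e+01,  2.93050164e+01,  6.99723691e+00,
        6.90123779e-03, -1.47625233e-04]), 'tool_pos': array([0.24004339, 0.63035983, 0.22562046]), 'orientation': array([  93.93465524,   89.90663271, -106.91978184]), 'force': array([-0.2663148 ,  0.21454254,  0.65618325]), 'moment': array([-0.03880812, -0.02194142,  0.00255894]), 'opening': 0.08752110846359706}
scene [[378.1276771401559, 0.0, 251.76377596242193], [0.0, 378.1276771401559, 191.10946886646343], [0.0, 0.0, 1.0]] {'camera_from_world': [[-0.7467, 0.665, 0.0165, 0.3572], [-0.4249, -0.4959, 0.7573, 0.1669], [0.5117, 0.5585, 0.6529, -1.3558], [0.0, 0.0, 0.0, 1.0]]} dict_keys(['image', 'depth', 'K', 'camera_from_world'])
top [[428.84667013494544, 0.0, 259.3155528245328], [0.0, 428.84667013494544, 194.520025756179], [0.0, 0.0, 1.0]] {'camera_from_world': [[0.0103, -0.9999, -0.0089, -0.0008], [0.9895, 0.0089, 0.1441, -0.4934], [-0.1441, -0.0103, 0.9895, -0.9751], [0.0, 0.0, 0.0, 1.0]]} dict_keys(['image', 'depth', 'K', 'camera_from_world'])
wrist [[297.3186396354542, 0.0, 261.0384835979079], [0.0, 297.3186396354542, 190.73236803623132], [0.0, 0.0, 1.0]] {'hand_eye': [[0.0004, 0.2525, -0.9676, -0.1585], [1.0, 0.0007, 0.0006, 0.0014], [0.0008, -0.9676, -0.2525, -0.0682], [0.0, 0.0, 0.0, 1.0]]} dict_keys(['image', 'depth', 'K', 'hand_eye'])
```

View pics/scene0.png

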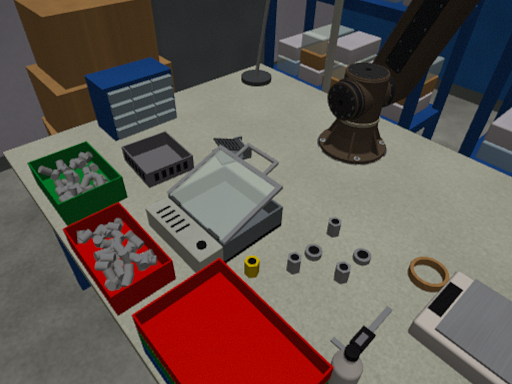

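View pics/top0.png

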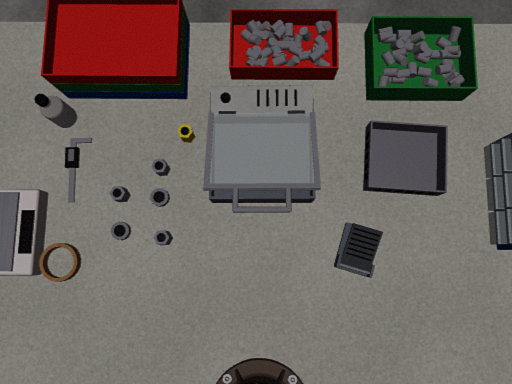

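View pics/wrist0.png

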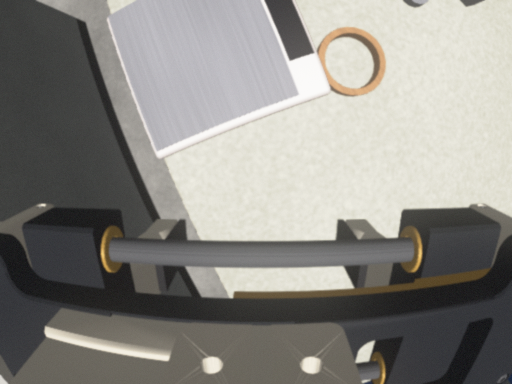

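```bash
cat >> h.py <<'E'
def ray(s,u,v):
    K=s['K'];T=s['camera_from_world'];R=T[:3,:3];t=T[:3,3]
    d=np.array([(u-K[0,2])/K[0,0],-(v-K[1,2])/K[1,1],-1.]);
    return -R.T@t, R.T@d
def onplane(s,u,v,z):
    c,d=ray(s,u,v); return c+d*(z-c[2])/d[2]
def pts(s):
    K=s['K'];T=s['camera_from_world'];D=s['depth'];v,u=np.mgrid[:384,:512]
    P=np.stack([(u-K[0,2])/K[0,0]*D,-(v-K[1,2])/K[1,1]*D,-D],-1)
    W=(P-T[:3,3])@T[:3,:3]; W[D<=0]=np.nan; return W
def proj(s,p):
    T=s['camera_from_world'];K=s['K'];q=T[:3,:3]@np.asarray(p)+T[:3,3]
    return K[0,2]+K[0,0]*q[0]/-q[2], K[1,2]-K[1,1]*q[1]/-q[2]
E
python3 - <<'E'
from h import *
s=dict(np.load('/tmp/top0.npz')); W=pts(s); im=s['image']
z=W[...,2]
for n,(u,v) in dict(h160=(160,167),h119=(119,193),h163=(163,237),c160=(160,197),c121=(121,230),yel=(186,132)).items():
    w=z[v-14:v+15,u-14:u+15]; pp=W[v-14:v+15,u-14:u+15]
    zt=np.nanpercentile(w,97); m=w>0.008
    mt=w>zt-0.004
    p=pp[mt]; print(n,'ztop',zt.round(4),'mean',p.mean(0).round(4),'mid',((p.min(0)+p.max(0))/2).round(4),mt.sum())
# crops
def crop(x0,y0,x1,y1,f,fn): cv2.imwrite('pics/'+fn,cv2.resize(im[y0:y1,x0:x1,::-1],None,fx=f,fy=f,interpolation=cv2.INTER_CUBIC))
crop(90,110,220,260,4,'c_obj.png'); crop(195,75,455,280,3,'c_cham.png')
E
```

```text
h160 ztop 0.0471 mean [0.5593 0.243  0.0458] mid [0.5591 0.2426 0.047 ] 143
h119 ztop 0.0473 mean [0.4939 0.3374 0.0459] mid [0.4939 0.338  0.0481] 142
h163 ztop 0.047 mean [0.3902 0.2296 0.0456] mid [0.3909 0.2292 0.0465] 144
c160 ztop 0.0214 mean [0.489  0.2442 0.0198] mid [0.489  0.2447 0.0204] 225
c121 ztop 0.0219 mean [0.4077 0.3348 0.02  ] mid [0.4065 0.3348 0.0216] 201
yel ztop 0.0475 mean [0.6448 0.184  0.0461] mid [0.6451 0.1839 0.0468] 134
```

View pics/c_obj.png

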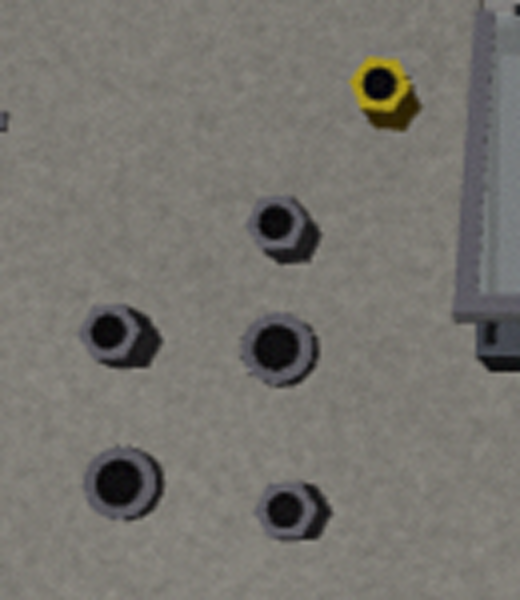

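View pics/c_cham.png

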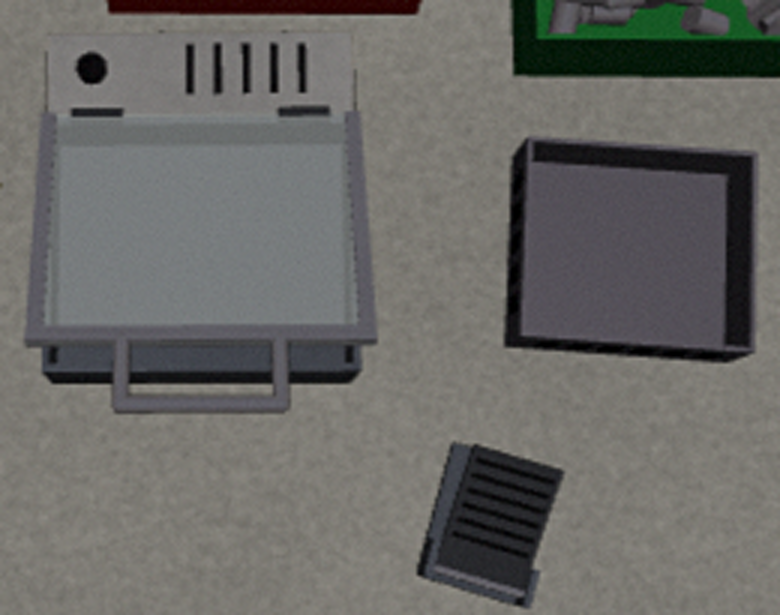

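```bash
python3 - <<'E'
from h import *
s=dict(np.load('/tmp/top0.npz')); W=pts(s); z=W[...,2]
np.set_printoptions(suppress=True,linewidth=160,precision=4)
print('bar'); 
for v in range(204,214): print(v,W[v,[240,250,262,275,285]].round(3).tolist())
print('heightmap pedal')
for v in range(222,280,3): print(v,(z[v,334:386:3]*1000).round(0))
print('cover rail left'); 
for v in range(110,204,8): print(v,(z[v,204:216:2]*1000).round(0),(z[v,308:322:2]*1000).round(0))
E
```

```text
bar
204 [[0.475, 0.051, -0.002], [0.475, 0.027, 0.001], [0.475, -0.002, 0.003], [0.476, -0.034, 0.001], [0.475, -0.058, 0.004]]
205 [[0.472, 0.051, 0.001], [0.472, 0.027, 0.003], [0.472, -0.002, 0.004], [0.473, -0.034, 0.004], [0.473, -0.058, 0.002]]
206 [[0.47, 0.051, 0.001], [0.47, 0.027, 0.003], [0.47, -0.003, 0.003], [0.471, -0.034, -0.002], [0.47, -0.058, 0.005]]
207 [[0.448, 0.042, 0.169], [0.448, 0.021, 0.168], [0.449, -0.003, 0.166], [0.449, -0.03, 0.165], [0.449, -0.05, 0.167]]
208 [[0.446, 0.042, 0.17], [0.447, 0.021, 0.165], [0.446, -0.003, 0.168], [0.447, -0.03, 0.167], [0.447, -0.05, 0.169]]
209 [[0.444, 0.042, 0.165], [0.444, 0.021, 0.168], [0.444, -0.003, 0.17], [0.444, -0.03, 0.17], [0.445, -0.05, 0.168]]
210 [[0.442, 0.042, 0.168], [0.442, 0.021, 0.167], [0.442, -0.003, 0.168], [0.443, -0.03, 0.168], [0.443, -0.05, 0.169]]
211 [[0.44, 0.042, 0.166], [0.44, 0.021, 0.168], [0.441, -0.003, 0.165], [0.44, -0.03, 0.171], [0.441, -0.05, 0.166]]
212 [[0.438, 0.042, 0.164], [0.439, 0.021, 0.164], [0.439, -0.003, 0.162], [0.439, -0.03, 0.165], [0.456, -0.058, 0.002]]
213 [[0.
[... 1822 characters left out ...]
3.]
126 [-0.  3. 96. 95. 94. 96.] [93. 97. 96. 96.  2. -0.  3.]
134 [  4.   1. 102. 103. 103. 105.] [100. 102. 105. 103. 103.   1.   1.]
142 [  1.   5. 109. 109. 107. 110.] [111. 107. 112. 110. 112.   1.   2.]
150 [  2. 118. 120. 119. 119. 115.] [117. 118. 116. 115. 118.   1.   1.]
158 [  2. 125. 125. 125. 123. 125.] [128. 124. 127. 128. 128. 129.   1.]
166 [  3. 134. 134. 133. 132. 129.] [133. 129. 131. 133. 135. 131.   5.]
174 [140. 137. 142. 139. 141. 136.] [138. 140. 135. 140. 139. 140.   1.]
182 [147. 148. 149. 147. 144. 146.] [147. 145. 145. 147. 147. 148. 149.]
190 [144. 144. 145. 142. 143. 143.] [22. 26. 69. 75. -0.  1.  4.]
198 [-2.  0. -1. 75. 74. 71.] [74. 73. 72. 77. -1.  1. -1.]
```

```bash
cat >> h.py <<'E'
from scipy.spatial.transform import Rotation as Rot
def tcp():
    o=monitor.get_obs(); R=Rot.from_euler('xyz',o['orientation'],degrees=True); return o,np.array(o['tool_pos']),R
def goto(p,jaw_deg,R=None):
    """tool down, jaw axis along jaw_deg (mod 180) -> print shift/turn in move units"""
    o,t,R0=tcp(); best=None
    for k in range(4):
        a=np.radians(jaw_deg+180*k)
        x=np.array([0,0,-1.]);y=np.array([np.cos(a),np.sin(a),0]);
        Rt=Rot.from_matrix(np.stack([x,y,np.cross(x,y)],1)); rv=np.degrees((Rt*R0.inv()).as_rotvec())
        if best is None or np.linalg.norm(rv)<np.linalg.norm(best): best=rv
    print('t %.2f tcp'%o['clock'],t.round(4),'open',round(o['opening'],4),'F',o['force'].round(1),'j6 %.0f'%o['joint_pos'][5])
    print('  lin(units of 60mm)',((np.array(p)-t)/0.06).round(3),'rot(5deg)',(best/5).round(2))
def jaw():
    o,t,R=tcp(); y=R.as_matrix()[:,1]; return np.degrees(np.arctan2(y[1],y[0])), R.as_matrix()[:,0]
E
python3 - <<'E'
from h import *
np.set_printoptions(suppress=True,linewidth=160,precision=4)
s=dict(np.load('/tmp/top0.npz')); W=pts(s); z=W[...,2]; im=s['image'].astype(int)
print('jaw',jaw())
for n,(u,v) in dict(h160=(160,167),h119=(119,193),h163=(163,237)).items():
    m=np.zeros(z.shape,np.uint8); m[v-14:v+15,u-14:u+15]=(z[v-14:v+15,u-14:u+15]>0.04)
    mb=cv2.resize(m*255,None,fx=8,fy=8,interpolation=cv2.INTER_LINEAR); 
    c=max(cv2.findContours((mb>127).astype(np.uint8),0,1)[0],key=cv2.contourArea)[:,0,:].astype(float)
    pw=np.array([onplane(s,(a+.5)/8-.5,(b+.5)/8-.5,0.044) for a,b in c])
    ctr=cv2.minEnclosingCircle((pw[:,:2]*1000).astype(np.float32)); 
    d=pw[:,:2]-pw[:,:2].mean(0); M=cv2.moments((pw[:,None,:2]*1e4).astype(np.float32)); cx=np.array([M['m10'],M['m01']])/M['m00']/1e4
    best=min((max(max((d@[np.cos(t+k),np.sin(t+k)]).max()-(d@[np.cos(t+k),np.sin(t+k)]).min() for k in (0,np.pi/3,2*np.pi/3)),0)*1000,np.degrees(t)) for t in np.radians(np.arange(0,60,1.)))
    print(n,'centroid',cx,'flat normal deg mod60',best)
# bar ends
m=((z>0.155)&(z<0.18)); m[:200]=0; ys=np.where(m.any(0))[0]; print('bar cols',ys.min(),ys.max(), [onplane(s,c,209.5,0.162).round(4) for c in (ys.min(),ys.max())])
# crate
m=(z>0.045)&(z<0.07); m2=np.zeros_like(m); m2[110:205,355:455]=m[110:205,355:455]
p=W[m2]; r=cv2.minAreaRect((p[:,:2]*1000).astype(np.float32)); print('crate',r)
# pedal
m=(z>0.03)&(z<0.08); m2=np.zeros_like(m); m2[220:275,325:390]=m[220:275,325:390]; p=W[m2]; print('pedal',cv2.minAreaRect((p[:,:2]*1000).astype(np.float32)), p[:,2].max())
c,_,_,_=np.linalg.lstsq(np.c_[p[:,:2],np.ones(len(p))],p[:,2],rcond=None); print('pedal grad',c, np.degrees(np.arctan2(c[1],c[0])), np.arctan(np.hypot(*c[:2])))
# housing
m=(z>0.055)&(z<0.08); m2=np.zeros_like(m); m2[80:112,195:330]=m[80:112,195:330]; p=W[m2]; print('housing',cv2.minAreaRect((p[:,:2]*1000).astype(np.float32)))
E
```

```text
jaw (np.float64(-110.84952625779209), array([-0.0003, -0.0013, -1.    ]))
h160 centroid [0.5596 0.2425] flat normal deg mod60 (np.float64(34.944640029129005), np.float64(4.0))
h119 centroid [0.4938 0.3373] flat normal deg mod60 (np.float64(36.21465730750063), np.float64(2.0))
h163 centroid [0.3905 0.2294] flat normal deg mod60 (np.float64(34.50871193251154), np.float64(5.0))
bar cols 232 291 [array([0.4435, 0.0583, 0.162 ]), array([ 0.4446, -0.0626,  0.162 ])]
crate ((585.191650390625, -342.42779541015625), (182.6455841064453, 162.51492309570312), 85.98101043701172)
pedal ((367.8732604980469, -226.61192321777344), (84.68250274658203, 105.3861312866211), 75.18159484863281) 0.06696708879817767
pedal grad [ 0.287  -0.0836 -0.0761] -16.2303200779614 0.2904788846206057
housing ((716.5838012695312, 0.8089828491210938), (67.96395874023438, 239.32568359375), 0.9220314621925354)
```

```bash
python3 - <<'E'
from h import *
goto([0.444,-0.002,0.26],0.7)
E
```

```text
t 0.15 tcp [0.2401 0.6304 0.2258] open 0.0879 F [-0.7 -1.7 -0.1] j6 -17
  lin(units of 60mm) [  3.398 -10.541   0.57 ] rot(5deg) [ 1.000e-02 -1.000e-02 -1.369e+01]
```

```bash
python3 -m crank '[{"linear":[0.24,-0.75,0.05],"rot":[0,0,-1],"hand":1},{"linear":[0.24,-0.75,0.05],"rot":[0,0,-1],"hand":1},{"linear":[0.24,-0.75,0.05],"rot":[0,0,-1],"hand":1},{"linear":[0.24,-0.75,0.05],"rot":[0,0,-1],"hand":1},{"linear":[0.24,-0.75,0.05],"rot":[0,0,-1],"hand":1},{"linear":[0.24,-0.75,0.05],"rot":[0,0,-1],"hand":1},{"linear":[0.24,-0.75,0.05],"rot":[0,0,-1],"hand":0.5},{"linear":[0.24,-0.75,0.05],"rot":[0,0,-1],"hand":0.3},{"linear":[0.24,-0.75,0.05],"rot":[0,0,-1],"hand":0.3},{"linear":[0.24,-0.75,0.05],"rot":[0,0,-1],"hand":0.3},{"linear":[0.24,-0.75,0.05],"rot":[0,0,-1],"hand":0.3},{"linear":[0.24,-0.75,0.02],"rot":[0,0,-1],"hand":0.3}]'; python3 - <<'E'
from h import *
goto([0.444,-0.002,0.26],0.7)
E
```

```text
clock: 1.65
tool_pos: [0.4135, 0.0741, 0.2577]
orientation: [96.9, 89.8, -165.6]
force: [-0.0, 0.9, 0.2]
opening: 0.0332
t 1.65 tcp [0.4135 0.0741 0.2577] open 0.0332 F [-0.   0.9  0.2] j6 -30
  lin(units of 60mm) [ 0.509 -1.268  0.039] rot(5deg) [ 0.01 -0.05 -1.36]
```

```bash
python3 -m crank '[{"linear":[0.3,-0.7,0.02],"rot":[0,0,-0.7],"hand":0.28},{"linear":[0.2,-0.55,0],"rot":[0,0,-0.7],"hand":0.28},{"linear":[0,0,0],"rot":[0,0,0],"hand":0.28}]'; python3 - <<'E'
from h import *
goto([0.444,-0.002,0.26],0.7)
s=snap('wrist','w1.png');snap('scene','s1.png'); t=snap('top','t1.png'); W=pts(t)
m=(W[...,2]>.15)&(W[...,2]<.2); 
E
```

```text
clock: 2.02
tool_pos: [0.4439, -0.0062, 0.259]
orientation: [93.6, 89.8, -176.4]
force: [-0.4, 0.1, -0.7]
opening: 0.0247
t 2.02 tcp [ 0.4439 -0.0062  0.259 ] open 0.0247 F [-0.4  0.1 -0.7] j6 -25
  lin(units of 60mm) [0.002 0.07  0.017] rot(5deg) [ 0.   -0.05  0.14]
```

View pics/w1.png

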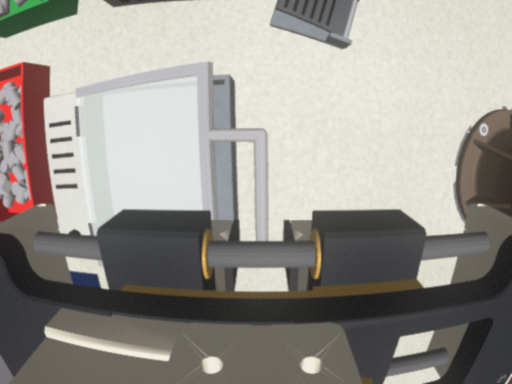

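View pics/s1.png

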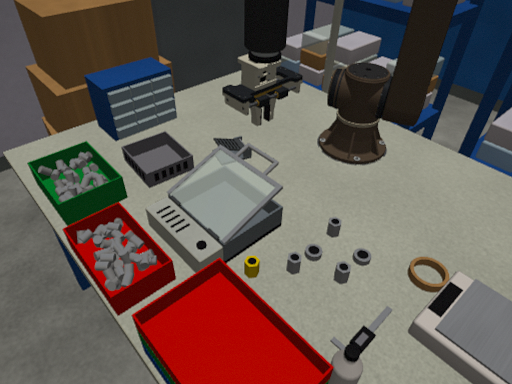

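```bash
python3 -m crank '[{"linear":[0,0.05,-0.5],"rot":[0,0,0.14],"hand":0.28},{"linear":[0,0.02,-0.5],"rot":[0,0,0],"hand":0.28},{"linear":[0,0,-0.5],"rot":[0,0,0],"hand":0.28},{"linear":[0,0,-0.4],"rot":[0,0,0],"hand":0.28},{"linear":[0,0,-0.1],"rot":[0,0,0],"hand":0.28}]'; python3 - <<'E'
from h import *
goto([0.444,-0.002,0.142],0.7)
snap('wrist','w2.png')
E
```

```text
clock: 2.8
tool_pos: [0.4431, 0.0053, 0.1375]
orientation: [-17.8, 89.9, 73.8]
force: [0.5, -0.4, 0.6]
opening: 0.0247
t 2.80 tcp [0.4431 0.0053 0.1375] open 0.0247 F [ 0.5 -0.4  0.6] j6 -25
  lin(units of 60mm) [ 0.014 -0.122  0.074] rot(5deg) [-0.03  0.01 -0.17]
```

View pics/w2.png

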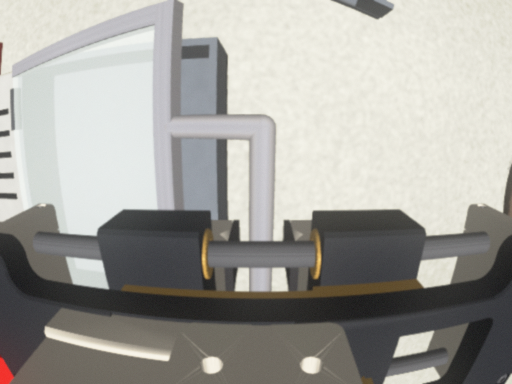

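Bar (col ~262) sits centred between the fingers. Close on it.

```bash
python3 -m crank '[{"linear":[0,-0.05,0.03],"rot":[0,0,0],"hand":0},{"linear":[0,0,0],"rot":[0,0,0],"hand":0},{"linear":[0,0,0],"rot":[0,0,0],"hand":0},{"linear":[0,0,0],"rot":[0,0,0],"hand":0}]'; python3 - <<'E'
from h import *
goto([0.444,-0.002,0.142],0.7)
H=np.array([0.6785,0.075])
for q in np.arange(0.34,1.6,0.1):
    print(round(q,2),(-250*np.sin(q)*-0.1/60).round(3),(250*np.cos(q)*0.1/60).round(3))
E
```

```text
clock: 3.35
tool_pos: [0.4437, 0.003, 0.1412]
orientation: [-39.5, 89.7, 52.1]
force: [1.4, -0.9, -5.4]
opening: 0.0106
t 3.35 tcp [0.4437 0.003  0.1412] open 0.0106 F [ 1.4 -0.9 -5.4] j6 -24
  lin(units of 60mm) [ 0.005 -0.083  0.013] rot(5deg) [-0.04  0.03 -0.18]
0.34 0.139 0.393
0.44 0.177 0.377
0.54 0.214 0.357
0.64 0.249 0.334
0.74 0.281 0.308
0.84 0.31 0.278
0.94 0.336 0.246
1.04 0.359 0.211
1.14 0.379 0.174
1.24 0.394 0.135
1.34 0.406 0.095
1.44 0.413 0.054
1.54 0.416 0.013
```

```bash
python3 -m crank '[{"linear":[0.07,0,0.2],"rot":[0,0,0],"hand":0},{"linear":[0.16,0,0.38],"rot":[0,0,0],"hand":0},{"linear":[0.2,0,0.36],"rot":[0,0,0],"hand":0},{"linear":[0.23,0,0.34],"rot":[0,0,0],"hand":0},{"linear":[0.26,0,0.32],"rot":[0,0,0],"hand":0}]'; cat >> h.py <<'E'
HX=0.6788
def cov(n=14):
    o,t,R=tcp(); g=t-R.as_matrix()[:,0]*0.019
    q=np.arctan2(g[2]-0.075,HX-g[0]); r=np.hypot(g[2]-.075,HX-g[0])
    print('t %.2f'%o['clock'],'tcp',t.round(4),'q %.3f r %.4f'%(q,r),'open',o['opening'].__round__(4),'F',o['force'].round(1),'tool x',R.as_matrix()[:,0].round(3))
    return q,r
E
python3 -c "
from h import *
cov()"
```

```text
clock: 3.98
tool_pos: [0.5072, 0.0038, 0.2397]
orientation: [-70.6, 89.1, 21.0]
force: [21.0, -4.0, -30.2]
opening: 0.0111
t 3.98 tcp [0.5072 0.0038 0.2397] q 0.819 r 0.2516 open 0.0111 F [ 21.   -4.  -30.2] tool x [ 0.014  0.005 -1.   ]
```

```bash
python3 -m crank '[{"linear":[0.33,0,0.23],"rot":[0,-0.1,0],"hand":0},{"linear":[0.34,0,0.21],"rot":[0,0,0],"hand":0},{"linear":[0.36,0,0.17],"rot":[0,0,0],"hand":0}]'; 
python3 -c "
from h import *
cov()"
```

```text
clock: 4.35
tool_pos: [0.5641, 0.004, 0.2802]
orientation: [-62.0, 89.3, 29.6]
force: [-8.3, 4.3, 4.7]
opening: 0.0113
t 4.35 tcp [0.5641 0.004  0.2802] q 1.097 r 0.2519 open 0.0113 F [-8.3  4.3  4.7] tool x [ 0.011  0.006 -1.   ]
```

```bash
python3 -m crank '[{"linear":[0.38,0,0.17],"rot":[0,0,0],"hand":0},{"linear":[0.39,0,0.13],"rot":[0,0,0],"hand":0},{"linear":[0.3,0,0.07],"rot":[0,0,0],"hand":0}]'; 
python3 -c "
from h import *
cov()"
```

```text
clock: 4.72
tool_pos: [0.6264, 0.0049, 0.304]
orientation: [-23.6, 89.5, 68.0]
force: [-4.6, 2.7, 0.8]
opening: 0.011
t 4.72 tcp [0.6264 0.0049 0.304 ] q 1.362 r 0.2535 open 0.011 F [-4.6  2.7  0.8] tool x [ 0.003  0.008 -1.   ]
```

```bash
python3 -m crank '[{"linear":[0.2,0,0.035],"rot":[0,0,0],"hand":0},{"linear":[0.15,0,0.02],"rot":[0,0,0],"hand":0},{"linear":[0.12,0,0.01],"rot":[0,0,0],"hand":0},{"linear":[0.1,0,0.005],"rot":[0,0,0],"hand":0},{"linear":[0.1,0,0.0],"rot":[0,0,0],"hand":0},{"linear":[0.1,0,0],"rot":[0,0,0],"hand":0}]'; 
python3 -c "
from h import *
cov()"
```

```text
clock: 5.48
tool_pos: [0.6733, 0.0053, 0.3101]
orientation: [-9.1, 89.5, 82.5]
force: [-4.7, 3.5, 2.6]
opening: 0.0112
t 5.47 tcp [0.6733 0.0053 0.3101] q 1.549 r 0.2542 open 0.0112 F [-4.7  3.5  2.6] tool x [ 0.001  0.009 -1.   ]
```

```bash
python3 -m crank '[{"linear":[0.08,0,0],"rot":[0,0,0],"hand":0},{"linear":[0.08,0,0],"rot":[0,0,0],"hand":0},{"linear":[0.06,0,-0.01],"rot":[0,0,0],"hand":0}]'; 
python3 -c "
from h import *
cov()"
python3 -m crank '[{"linear":[0.05,0,0],"rot":[0,0,0],"hand":0},{"linear":[0.05,0,0],"rot":[0,0,0],"hand":0}]'; 
python3 -c "
from h import *
cov()"
```

```text
clock: 5.85
tool_pos: [0.6856, 0.0053, 0.3102]
orientation: [11.2, 89.5, 102.8]
force: [-21.7, 5.1, 13.1]
opening: 0.0113
t 5.85 tcp [0.6856 0.0053 0.3102] q 1.598 r 0.2542 open 0.0113 F [-21.7   5.1  13.1] tool x [-0.002  0.009 -1.   ]
clock: 6.1
tool_pos: [0.6854, 0.0053, 0.3102]
orientation: [58.5, 89.0, 150.2]
force: [-16.9, 5.1, 7.5]
opening: 0.0113
t 6.10 tcp [0.6854 0.0053 0.3102] q 1.598 r 0.2543 open 0.0113 F [-16.9   5.1   7.5] tool x [-0.015  0.008 -1.   ]
```

```bash
python3 -m crank '[{"linear":[-0.02,0,0],"rot":[0,0.08,0],"hand":0},{"linear":[0,0,0],"rot":[0,0,0],"hand":0.28},{"linear":[0,0,0],"rot":[0,0,0],"hand":0.28},{"linear":[0,0,0],"rot":[0,0,0],"hand":0.28},{"linear":[0,0,0.3],"rot":[0,0,0],"hand":0.28},{"linear":[0,0,0.5],"rot":[0,0,0],"hand":0.28},{"linear":[-0.1,0,0.5],"rot":[0,0,0],"hand":0.28}]'; 
python3 - <<'E'
from h import *
cov(); snap('scene','s2.png'); snap('top','t2.png')
E
```

```text
clock: 6.98
tool_pos: [0.6802, 0.0037, 0.39]
orientation: [72.8, 88.8, 164.4]
force: [-0.7, 0.1, 0.8]
opening: 0.0243
t 6.97 tcp [0.6802 0.0037 0.39  ] q 1.576 r 0.3340 open 0.0243 F [-0.7  0.1  0.8] tool x [-0.021  0.006 -1.   ]
```

View pics/s2.png

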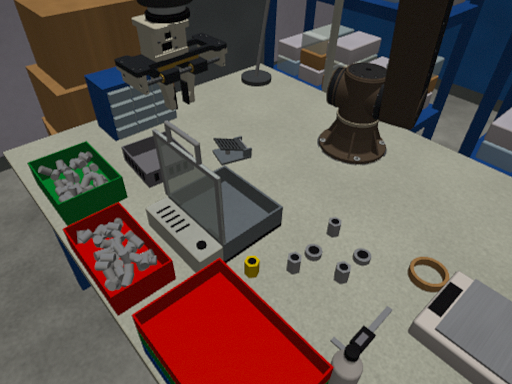

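View pics/t2.png

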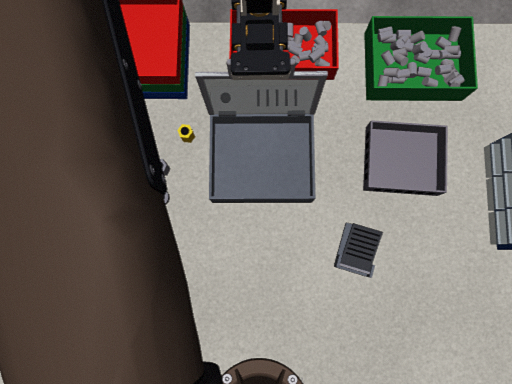

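```bash
python3 - <<'E'
from h import *
print(jaw()); goto([0.5596,0.2425,0.14],64)
E
python3 -m crank '[{"linear":[-0.3,0.6,0.1],"rot":[0,0,1],"hand":0.28},{"linear":[-0.3,0.6,0],"rot":[0,0,1],"hand":0.5},{"linear":[-0.3,0.7,0],"rot":[0,0,1],"hand":0.6},{"linear":[-0.3,0.7,0],"rot":[0,0,1],"hand":0.6},{"linear":[-0.3,0.7,-0.2],"rot":[0,0,1],"hand":0.6},{"linear":[-0.2,0.4,-0.5],"rot":[0,0,1],"hand":0.6},{"linear":[-0.1,0.1,-0.6],"rot":[0,0,1],"hand":0.6},{"linear":[0,0,-0.7],"rot":[0,0,1],"hand":0.6},{"linear":[0,0,-0.7],"rot":[0,0,1],"hand":0.6},{"linear":[0,0,-0.5],"rot":[0,0,1],"hand":0.6},{"linear":[0,0,-0.4],"rot":[0,0,1],"hand":0.6},{"linear":[0,0,0],"rot":[0,0,1],"hand":0.6}]'
python3 - <<'E'
from h import *
goto([0.5596,0.2425,0.14],64);snap('wrist','w3.png');snap('top','t3.png')
E
```

```text
(np.float64(-178.3732586865188), array([-0.01344405,  0.00644982, -0.99988882]))
t 7.08 tcp [0.681  0.0035 0.3942] open 0.0242 F [ 0.2 -0.7  0.7] j6 -15
  lin(units of 60mm) [-2.023  3.984 -4.237] rot(5deg) [ 0.02 -0.18 12.47]
clock: 8.57
tool_pos: [0.5716, 0.2387, 0.1915]
orientation: [-41.9, 89.6, 111.7]
force: [-0.1, -0.3, 0.8]
opening: 0.0523
t 8.57 tcp [0.5716 0.2387 0.1915] open 0.0523 F [-0.1 -0.3  0.8] j6 23
  lin(units of 60mm) [-0.201  0.063 -0.858] rot(5deg) [-0.08 -0.03  0.08]
```

View pics/w3.png

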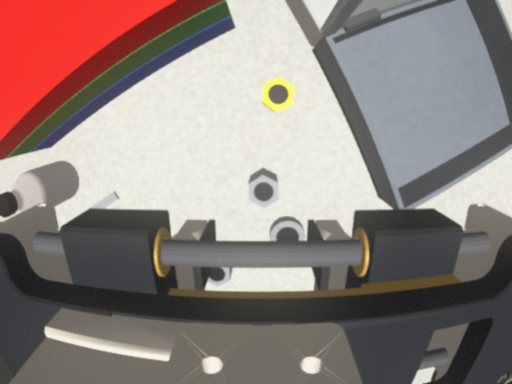

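View pics/t3.png

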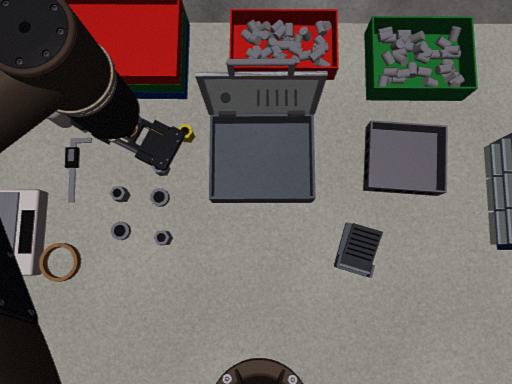

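```bash
cat >> h.py <<'E'
def wray(s,u,v,t,R):
    K=s['K'];H=s['hand_eye'];dx=u-K[0,2];dy=v-K[1,2];r=np.hypot(dx,dy);th=r/K[0,0]
    d=np.array([np.sin(th)*dx/r,-np.sin(th)*dy/r,-np.cos(th)])
    M=R.as_matrix(); c=t+M@H[:3,3]; return c,M@H[:3,:3]@d
def wplane(s,u,v,z,t,R):
    c,d=wray(s,u,v,t,R); return c+d*(z-c[2])/d[2]
E
python3 - <<'E'
from h import *
o,t,R=tcp(); s=snap('wrist','w4.png')
cv2.imwrite('pics/w4c.png',cv2.resize(s['image'][60:220,180:360,::-1],None,fx=4,fy=4,interpolation=cv2.INTER_CUBIC))
print('bore',wplane(s,263,191,0.044,t,R),'collar',wplane(s,288,232,0.018,t,R),'yellow',wplane(s,278,95,.044,t,R))
E
```

```text
bore [0.560225   0.24314337 0.044     ] collar [0.49431826 0.24199468 0.018     ] yellow [0.64408095 0.18427313 0.044     ]
```

View pics/w4c.png

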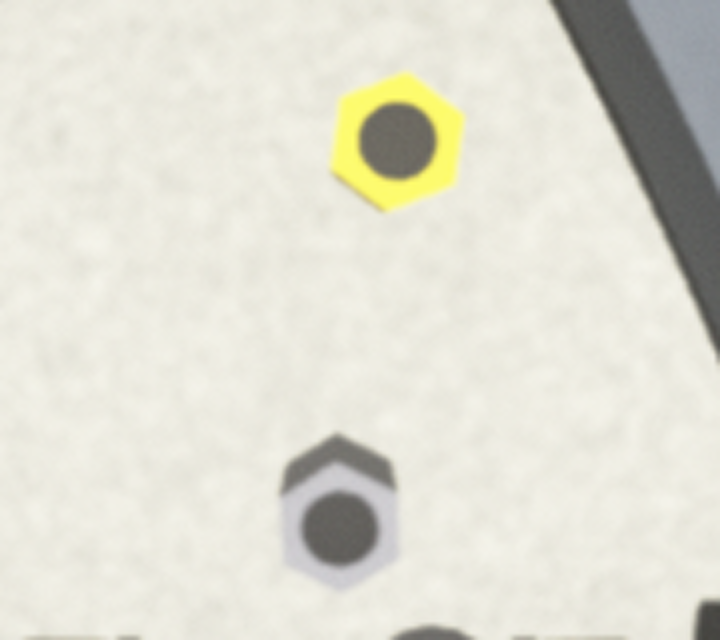

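```bash
python3 -m crank '[{"linear":[-0.19,0.07,-0.3],"rot":[-0.08,-0.03,0.08],"hand":0.6},{"linear":[0,0,-0.7],"rot":[0,0,0],"hand":0.6},{"linear":[0,0,-0.7],"rot":[0,0,0],"hand":0.6},{"linear":[0,0,-0.5],"rot":[0,0,0],"hand":0.6}]'
python3 - <<'E'
from h import *
goto([0.560,0.243,0.010],64)
E
```

```text
clock: 9.22
tool_pos: [0.5654, 0.2467, 0.0662]
orientation: [-118.8, 88.9, 34.4]
force: [0.2, -0.1, -0.1]
opening: 0.0528
t 9.22 tcp [0.5654 0.2467 0.0662] open 0.0528 F [ 0.2 -0.1 -0.1] j6 21
  lin(units of 60mm) [-0.091 -0.061 -0.936] rot(5deg) [-0.12  0.17  0.15]
```

```bash
python3 -m crank '[{"linear":[-0.09,-0.06,-0.1],"rot":[-0.1,0.15,0.1],"hand":0.6},{"linear":[0,0,-0.3],"rot":[0,0,0],"hand":0.6},{"linear":[0,0,-0.3],"rot":[0,0,0],"hand":0.6}]'
python3 - <<'E'
from h import *
goto([0.560,0.243,0.010],64)
E
```

```text
clock: 9.6
tool_pos: [0.5614, 0.2441, 0.0249]
orientation: [-116.1, 89.7, 37.5]
force: [0.1, 0.2, 0.4]
opening: 0.0526
t 9.60 tcp [0.5614 0.2441 0.0249] open 0.0526 F [0.1 0.2 0.4] j6 22
  lin(units of 60mm) [-0.023 -0.018 -0.249] rot(5deg) [-0.04  0.05  0.08]
```

```bash
python3 -m crank '[{"linear":[-0.02,-0.02,-0.2],"rot":[0,0,0],"hand":0.6},{"linear":[0,0,-0.04],"rot":[0,0,0],"hand":0.6},{"linear":[0,0,0],"rot":[0,0,0],"hand":0.2},{"linear":[0,0,0],"rot":[0,0,0],"hand":0.2},{"linear":[0,0,0],"rot":[0,0,0],"hand":0.2},{"linear":[0,0,0],"rot":[0,0,0],"hand":0.2}]'
python3 - <<'E'
from h import *
goto([0.560,0.243,0.120],64)
s=dict(np.load('/tmp/top0.npz'))
for c,r in ((210,116),(314,116),(210,200),(316,200)): print(onplane(s,c,r,0.072).round(4))
E
```

```text
clock: 10.35
tool_pos: [0.5611, 0.2435, 0.0113]
orientation: [-115.6, 89.6, 37.9]
force: [-0.4, 0.5, -2.2]
opening: 0.0318
t 10.35 tcp [0.5611 0.2435 0.0113] open 0.0318 F [-0.4  0.5 -2.2] j6 22
  lin(units of 60mm) [-0.018 -0.008  1.811] rot(5deg) [-0.05  0.07  0.09]
[0.6725 0.1207 0.072 ]
[ 0.6743 -0.122   0.072 ]
[0.4746 0.1154 0.072 ]
[ 0.4768 -0.1249  0.072 ]
```

```bash
python3 -m crank '[{"linear":[0,0,0.5],"rot":[0,0,0],"hand":0.2},{"linear":[0,0,0.8],"rot":[0,0,0],"hand":0.2},{"linear":[0,0,0.8],"rot":[0,0,0],"hand":0.2},{"linear":[0.1,-0.5,0.2],"rot":[0,0,1],"hand":0.2},{"linear":[0.15,-0.6,0],"rot":[0,0,1],"hand":0.2},{"linear":[0.15,-0.7,0],"rot":[0,0,1],"hand":0.2},{"linear":[0.15,-0.7,0],"rot":[0,0,1],"hand":0.2},{"linear":[0.1,-0.5,0],"rot":[0,0,1],"hand":0.2}]'
python3 - <<'E'
from h import *
goto([0.600,0.060,0.031],90); snap('wrist','w5.png')
E
```

```text
clock: 11.35
tool_pos: [0.5982, 0.0598, 0.1531]
orientation: [-122.1, 89.6, 57.4]
force: [1.2, 0.1, -1.1]
opening: 0.0319
t 11.35 tcp [0.5982 0.0598 0.1531] open 0.0319 F [ 1.2  0.1 -1.1] j6 65
  lin(units of 60mm) [ 0.029  0.004 -2.035] rot(5deg) [-0.06  0.04  0.09]
```

View pics/w5.png

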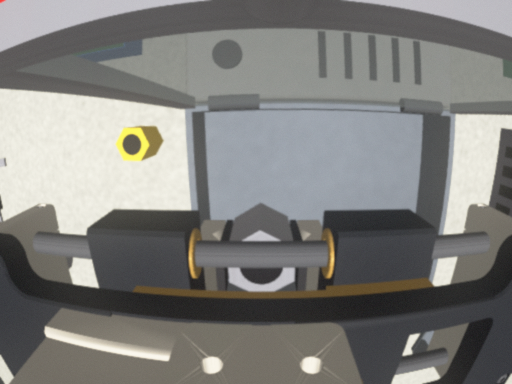

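```bash
python3 -m crank '[{"linear":[0,0,-0.5],"rot":[0,0,0.1],"hand":0.2},{"linear":[0,0,-0.6],"rot":[0,0,0],"hand":0.2},{"linear":[0,0,-0.5],"rot":[0,0,0],"hand":0.2}]'
python3 - <<'E'
from h import *
goto([0.600,0.060,0.031],90)
E
```

```text
clock: 11.78
tool_pos: [0.6, 0.056, 0.0575]
orientation: [-141.6, 89.4, 38.5]
force: [0.6, 0.1, -2.2]
opening: 0.0318
t 11.78 tcp [0.6    0.056  0.0575] open 0.0318 F [ 0.6  0.1 -2.2] j6 66
  lin(units of 60mm) [ 0.     0.066 -0.442] rot(5deg) [-0.08  0.1  -0.01]
```

```bash
python3 -m crank '[{"linear":[0,0.05,-0.3],"rot":[0,0,0],"hand":0.2},{"linear":[0,0,-0.1],"rot":[0,0,0],"hand":0.2},{"linear":[0,0,-0.02],"rot":[0,0,0],"hand":0.2}]'
python3 - <<'E'
from h import *
goto([0.600,0.060,0.031],90)
E
```

```text
clock: 12.15
tool_pos: [0.5979, 0.0586, 0.0291]
orientation: [-126.1, 89.6, 53.9]
force: [-2.8, 0.8, 6.8]
opening: 0.0318
t 12.15 tcp [0.5979 0.0586 0.0291] open 0.0318 F [-2.8  0.8  6.8] j6 66
  lin(units of 60mm) [0.035 0.024 0.031] rot(5deg) [-0.06  0.04  0.  ]
```

```bash
python3 -m crank '[{"linear":[0,0,0],"rot":[0,0,0],"hand":0.55},{"linear":[0,0,0],"rot":[0,0,0],"hand":0.55},{"linear":[0,0,0.4],"rot":[0,0,0],"hand":0.55},{"linear":[0,0,0.8],"rot":[0,0,0],"hand":0.55},{"linear":[-0.1,0.3,0.6],"rot":[0,0,0],"hand":0.55},{"linear":[-0.2,0.7,0],"rot":[0,0,-1],"hand":0.6},{"linear":[-0.2,0.7,0],"rot":[0,0,-1],"hand":0.6},{"linear":[-0.2,0.7,0],"rot":[0,0,-1],"hand":0.6},{"linear":[-0.2,0.7,0],"rot":[0,0,-1],"hand":0.6},{"linear":[-0.2,0.6,0],"rot":[0,0,-1],"hand":0.6},{"linear":[-0.1,0.5,0],"rot":[0,0,0],"hand":0.6}]'
python3 - <<'E'
from h import *
goto([0.494,0.337,0.14],62); snap('wrist','w6.png'); snap('top','t6.png')
E
```

```text
clock: 13.52
tool_pos: [0.5286, 0.3181, 0.1531]
orientation: [-134.2, 88.5, 19.7]
force: [0.3, -0.6, -0.0]
opening: 0.0526
t 13.53 tcp [0.5286 0.3181 0.1531] open 0.0526 F [ 0.3 -0.6 -0. ] j6 14
  lin(units of 60mm) [-0.577  0.316 -0.218] rot(5deg) [-0.1   0.29 -0.39]
```

View pics/w6.png

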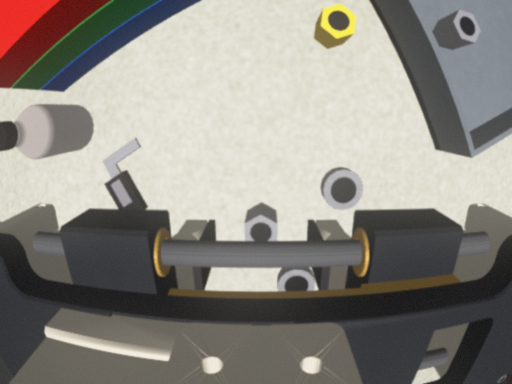

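View pics/t6.png

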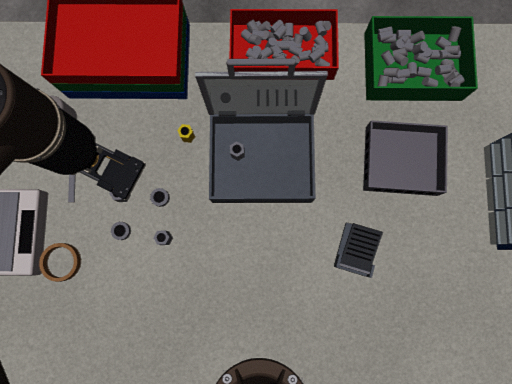

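```bash
python3 - <<'E'
from h import *
o,t,R=tcp(); s=snap('wrist','w7.png')
cv2.imwrite('pics/w7c.png',cv2.resize(s['image'][150:300,190:340,::-1],None,fx=4,fy=4,interpolation=cv2.INTER_CUBIC))
print('bore',wplane(s,261,232,0.044,t,R)); print(jaw())
E
```

```text
bore [0.49286047 0.33798708 0.044     ]
(np.float64(-115.89919352696143), array([ 0.0247921 ,  0.00872389, -0.99965456]))
```

View pics/w7c.png

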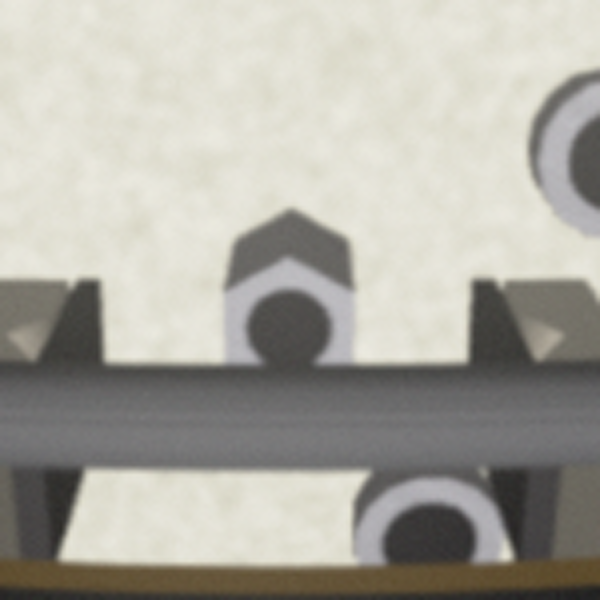

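```bash
python3 -m crank '[{"linear":[-0.5,0.3,0],"rot":[-0.1,0.29,-0.05],"hand":0.6},{"linear":[-0.1,0.03,-0.4],"rot":[0,0,0],"hand":0.6},{"linear":[0,0,-0.5],"rot":[0,0,0],"hand":0.6},{"linear":[0,0,-0.3],"rot":[0,0,0],"hand":0.6}]'
python3 - <<'E'
from h import *
goto([0.4935,0.3377,0.010],64)
E
```

```text
clock: 14.18
tool_pos: [0.494, 0.3369, 0.0832]
orientation: [-98.2, 89.6, 55.5]
force: [-0.3, 0.2, 0.5]
opening: 0.0525
t 14.18 tcp [0.494  0.3369 0.0832] open 0.0525 F [-0.3  0.2  0.5] j6 11
  lin(units of 60mm) [-0.008  0.013 -1.219] rot(5deg) [-0.06  0.04  0.05]
```

```bash
python3 -m crank '[{"linear":[0,0,-0.4],"rot":[0,0,0],"hand":0.6},{"linear":[0,0,-0.4],"rot":[0,0,0],"hand":0.6},{"linear":[0,0,-0.3],"rot":[0,0,0],"hand":0.6},{"linear":[0,0,-0.05],"rot":[0,0,0],"hand":0.6}]'
python3 - <<'E'
from h import *
goto([0.4935,0.3377,0.010],64)
E
python3 -m crank '[{"linear":[0,0,0],"rot":[0,0,0],"hand":0.2},{"linear":[0,0,0],"rot":[0,0,0],"hand":0.2},{"linear":[0,0,0],"rot":[0,0,0],"hand":0.2},{"linear":[0,0,0],"rot":[0,0,0],"hand":0.2}]'
python3 - <<'E'
from h import *
goto([0.55,0.0,0.16],90)
E
```

```text
clock: 14.68
tool_pos: [0.4955, 0.3334, 0.0134]
orientation: [-100.3, 89.6, 53.3]
force: [-0.3, 0.9, 0.1]
opening: 0.0521
t 14.68 tcp [0.4955 0.3334 0.0134] open 0.0521 F [-0.3  0.9  0.1] j6 11
  lin(units of 60mm) [-0.033  0.072 -0.057] rot(5deg) [-0.07  0.05  0.09]
clock: 15.18
tool_pos: [0.4967, 0.3335, 0.0159]
orientation: [-101.2, 89.4, 52.4]
force: [-0.5, -0.2, -2.8]
opening: 0.0319
t 15.18 tcp [0.4967 0.3335 0.0159] open 0.0319 F [-0.5 -0.2 -2.8] j6 11
  lin(units of 60mm) [ 0.888 -5.559  2.401] rot(5deg) [-0.12  0.05  5.29]
```

```bash
python3 -m crank '[{"linear":[0,0,0.5],"rot":[0,0,0],"hand":0.2},{"linear":[0,0,0.8],"rot":[0,0,0],"hand":0.2},{"linear":[0,0,0.8],"rot":[0,0,0],"hand":0.2},{"linear":[0.1,-0.5,0.2],"rot":[0,0,0],"hand":0.2},{"linear":[0.15,-0.7,0.1],"rot":[0,0,1],"hand":0.2},{"linear":[0.15,-0.7,0],"rot":[0,0,1],"hand":0.2},{"linear":[0.15,-0.7,0],"rot":[0,0,1],"hand":0.2},{"linear":[0.15,-0.7,0],"rot":[0,0,1],"hand":0.2},{"linear":[0.1,-0.7,0],"rot":[0,0,1],"hand":0.2},{"linear":[0.1,-0.7,0],"rot":[0,0,0.3],"hand":0.2},{"linear":[0,-0.7,0],"rot":[0,0,0],"hand":0.2}]'
python3 - <<'E'
from h import *
goto([0.55,0.0,0.0345],90);snap('wrist','w8.png')
E
```

```text
clock: 16.55
tool_pos: [0.5472, 0.001, 0.1635]
orientation: [-92.0, 89.5, 89.3]
force: [0.2, 1.1, -3.4]
opening: 0.0322
t 16.55 tcp [0.5472 0.001  0.1635] open 0.0322 F [ 0.2  1.1 -3.4] j6 71
  lin(units of 60mm) [ 0.047 -0.016 -2.15 ] rot(5deg) [-0.1   0.   -0.25]
```

View pics/w8.png

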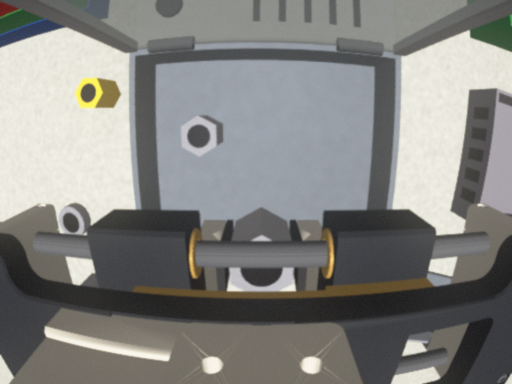

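```bash
python3 -m crank '[{"linear":[0.04,0,-0.5],"rot":[0,0,-0.25],"hand":0.2},{"linear":[0,0,-0.6],"rot":[0,0,0],"hand":0.2},{"linear":[0,0,-0.5],"rot":[0,0,0],"hand":0.2},{"linear":[0,0.05,-0.25],"rot":[0,0,0],"hand":0.2},{"linear":[0,0,-0.1],"rot":[0,0,0],"hand":0.2}]'
python3 - <<'E'
from h import *
goto([0.55,0.0,0.0345],90)
E
```

```text
clock: 17.23
tool_pos: [0.5481, -0.0016, 0.0447]
orientation: [-96.5, 89.5, 83.2]
force: [0.1, 0.2, -2.5]
opening: 0.0319
t 17.23 tcp [ 0.5481 -0.0016  0.0447] open 0.0319 F [ 0.1  0.2 -2.5] j6 70
  lin(units of 60mm) [ 0.032  0.026 -0.169] rot(5deg) [-0.1   0.01  0.07]
```

```bash
python3 -m crank '[{"linear":[0,0,-0.12],"rot":[0,0,0],"hand":0.2},{"linear":[0,0,-0.06],"rot":[0,0,0],"hand":0.2},{"linear":[0,0,-0.02],"rot":[0,0,0],"hand":0.2}]'
python3 - <<'E'
from h import *
goto([0.55,0.0,0.0345],90)
E
```

```text
clock: 17.6
tool_pos: [0.5494, -0.0009, 0.0336]
orientation: [-111.6, 89.4, 68.1]
force: [0.0, -0.2, -1.8]
opening: 0.0316
t 17.60 tcp [ 0.5494 -0.0009  0.0336] open 0.0316 F [ 0.  -0.2 -1.8] j6 70
  lin(units of 60mm) [0.01  0.015 0.015] rot(5deg) [-0.1   0.04  0.06]
```

Lower slightly until contact, then release and go to the third coupling.

```bash
python3 -m crank '[{"linear":[0,0,-0.03],"rot":[0,0,0],"hand":0.2},{"linear":[0,0,-0.02],"rot":[0,0,0],"hand":0.2}]'
python3 -m crank '[{"linear":[0,0,0],"rot":[0,0,0],"hand":0.55},{"linear":[0,0,0],"rot":[0,0,0],"hand":0.55},{"linear":[0,0,0.4],"rot":[0,0,0],"hand":0.55},{"linear":[0,0,0.8],"rot":[0,0,0],"hand":0.55},{"linear":[-0.1,0.3,0.6],"rot":[0,0,0],"hand":0.55},{"linear":[-0.4,0.7,0.1],"rot":[0,0,-1],"hand":0.6},{"linear":[-0.4,0.7,0],"rot":[0,0,-1],"hand":0.6},{"linear":[-0.4,0.7,0],"rot":[0,0,-1],"hand":0.6},{"linear":[-0.4,0.7,0],"rot":[0,0,-1],"hand":0.6},{"linear":[-0.4,0.5,0],"rot":[0,0,-1],"hand":0.6}]'
python3 - <<'E'
from h import *
goto([0.39,0.229,0.14],65);o,t,R=tcp(); s=snap('wrist','w9.png'); snap('top','t9.png')
E
```

```text
clock: 17.85
tool_pos: [0.5497, -0.0008, 0.0334]
orientation: [-118.0, 89.4, 61.8]
force: [-4.3, 0.6, 6.1]
opening: 0.0315
clock: 19.1
tool_pos: [0.4243, 0.2204, 0.1546]
orientation: [-127.9, 88.9, 25.8]
force: [0.6, 0.3, -0.6]
opening: 0.0523
t 19.10 tcp [0.4243 0.2204 0.1546] open 0.0523 F [ 0.6  0.3 -0.6] j6 12
  lin(units of 60mm) [-0.572  0.143 -0.243] rot(5deg) [-0.1   0.2   0.25]
```

View pics/w9.png

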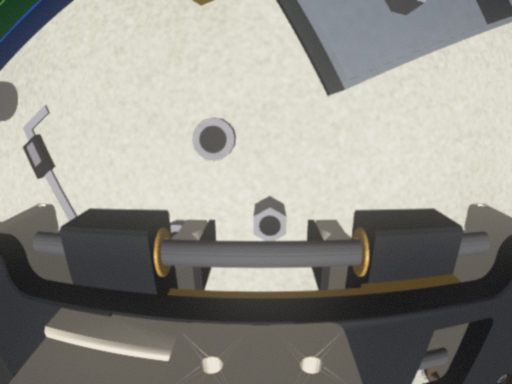

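View pics/t9.png

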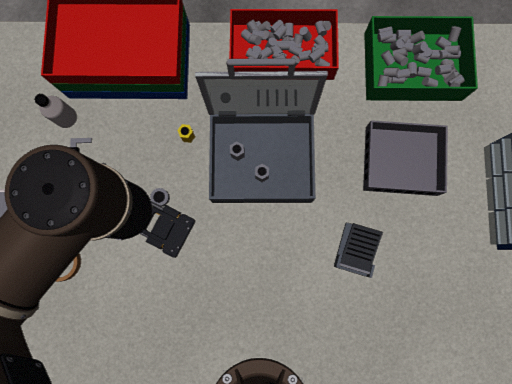

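```bash
python3 - <<'E'
from h import *
o,t,R=tcp(); s=snap('wrist','w10.png'); print('bore',wplane(s,270,226,0.044,t,R),jaw())
cv2.imwrite('pics/w10c.png',cv2.resize(s['image'][150:300,190:340,::-1],None,fx=4,fy=4,interpolation=cv2.INTER_CUBIC))
E
```

```text
bore [0.38793446 0.22957879 0.044     ] (np.float64(-115.95167994252701), array([ 0.01728397,  0.00855127, -0.99981405]))
```

View pics/w10c.png

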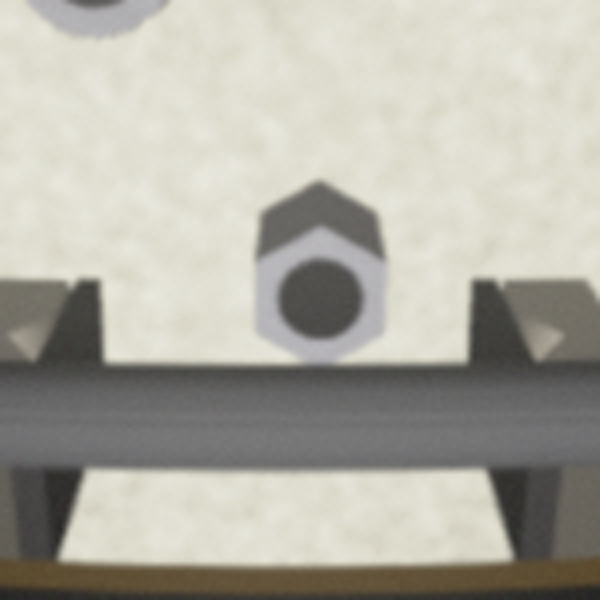

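```bash
python3 -m crank '[{"linear":[-0.5,0.13,0],"rot":[-0.1,0.2,0.05],"hand":0.6},{"linear":[-0.1,0.03,-0.3],"rot":[0,0,0],"hand":0.6},{"linear":[0,0,-0.4],"rot":[0,0,0],"hand":0.6},{"linear":[0,0,-0.4],"rot":[0,0,0],"hand":0.6}]'
python3 - <<'E'
from h import *
goto([0.389,0.2295,0.010],65)
E
```

```text
clock: 19.75
tool_pos: [0.3903, 0.2301, 0.0894]
orientation: [-103.4, 89.7, 51.1]
force: [0.3, -0.3, 0.2]
opening: 0.0527
t 19.75 tcp [0.3903 0.2301 0.0894] open 0.0527 F [ 0.3 -0.3  0.2] j6 9
  lin(units of 60mm) [-0.021 -0.01  -1.323] rot(5deg) [-0.05  0.04  0.11]
```

```bash
python3 -m crank '[{"linear":[-0.02,0,-0.4],"rot":[0,0,0],"hand":0.6},{"linear":[0,0.02,-0.4],"rot":[0,0,0],"hand":0.6},{"linear":[0,0.02,-0.3],"rot":[0,0,0],"hand":0.6},{"linear":[0,0.02,-0.14],"rot":[0,0,0],"hand":0.6}]'
python3 - <<'E'
from h import *
goto([0.389,0.2295,0.010],65)
E
python3 -m crank '[{"linear":[0,0,0],"rot":[0,0,0],"hand":0.2},{"linear":[0,0,-0.02],"rot":[0,0,0],"hand":0.2},{"linear":[0,0,0],"rot":[0,0,0],"hand":0.2},{"linear":[0,0,0],"rot":[0,0,0],"hand":0.2}]'
python3 - <<'E'
from h import *
goto([0.60,-0.06,0.16],90)
E
```

```text
clock: 20.25
tool_pos: [0.3914, 0.2311, 0.0121]
orientation: [-108.1, 89.7, 46.4]
force: [-0.8, 0.2, 0.5]
opening: 0.0526
t 20.25 tcp [0.3914 0.2311 0.0121] open 0.0526 F [-0.8  0.2  0.5] j6 9
  lin(units of 60mm) [-0.04  -0.027 -0.035] rot(5deg) [-0.05  0.04  0.11]
clock: 20.75
tool_pos: [0.3923, 0.231, 0.0118]
orientation: [-107.3, 89.6, 47.2]
force: [0.6, -0.4, -2.5]
opening: 0.0324
t 20.75 tcp [0.3923 0.231  0.0118] open 0.0324 F [ 0.6 -0.4 -2.5] j6 9
  lin(units of 60mm) [ 3.462 -4.849  2.47 ] rot(5deg) [-0.07  0.04  5.11]
```

```bash
python3 -m crank '[{"linear":[0,0,0.5],"rot":[0,0,0],"hand":0.2},{"linear":[0,0,0.8],"rot":[0,0,0],"hand":0.2},{"linear":[0,0,0.8],"rot":[0,0,0],"hand":0.2},{"linear":[0.2,-0.4,0.4],"rot":[0,0,0],"hand":0.2},{"linear":[0.5,-0.6,0.1],"rot":[0,0,1],"hand":0.2},{"linear":[0.5,-0.7,0],"rot":[0,0,1],"hand":0.2},{"linear":[0.5,-0.7,0],"rot":[0,0,1],"hand":0.2},{"linear":[0.5,-0.7,0],"rot":[0,0,1],"hand":0.2},{"linear":[0.5,-0.7,0],"rot":[0,0,1],"hand":0.2},{"linear":[0.5,-0.7,0],"rot":[0,0,0.2],"hand":0.2},{"linear":[0.2,-0.2,0],"rot":[0,0,0],"hand":0.2}]'
python3 - <<'E'
from h import *
goto([0.60,-0.06,0.030],90);snap('wrist','w11.png')
E
```

```text
clock: 22.12
tool_pos: [0.5986, -0.06, 0.1752]
orientation: [-114.3, 89.3, 67.3]
force: [-0.4, 1.4, -2.7]
opening: 0.032
t 22.12 tcp [ 0.5986 -0.06    0.1752] open 0.032 F [-0.4  1.4 -2.7] j6 79
  lin(units of 60mm) [ 0.024  0.    -2.42 ] rot(5deg) [-0.13  0.06 -0.33]
```

View pics/w11.png

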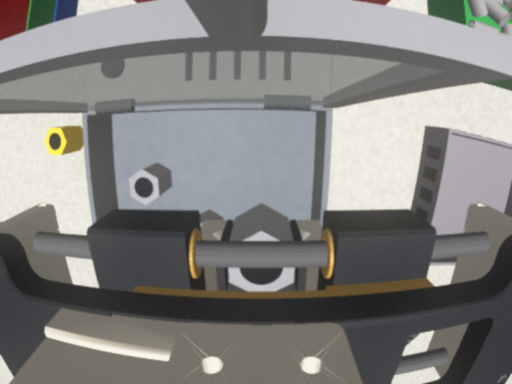

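```bash
python3 -m crank '[{"linear":[0.02,0,-0.5],"rot":[0,0,-0.3],"hand":0.2},{"linear":[0,0,-0.6],"rot":[0,0,0],"hand":0.2},{"linear":[0,0,-0.5],"rot":[0,0,0],"hand":0.2},{"linear":[0,0.05,-0.4],"rot":[0,0,0],"hand":0.2},{"linear":[0,0,-0.1],"rot":[0,0,0],"hand":0.2}]'
python3 - <<'E'
from h import *
goto([0.60,-0.06,0.03],90)
E
```

```text
clock: 22.8
tool_pos: [0.5991, -0.0552, 0.0466]
orientation: [-117.4, 89.2, 62.7]
force: [-0.4, 0.4, -2.4]
opening: 0.0319
t 22.80 tcp [ 0.5991 -0.0552  0.0466] open 0.0319 F [-0.4  0.4 -2.4] j6 78
  lin(units of 60mm) [ 0.015 -0.08  -0.277] rot(5deg) [-0.14  0.07 -0.02]
```

```bash
python3 -m crank '[{"linear":[0,-0.08,-0.18],"rot":[0,0,0],"hand":0.2},{"linear":[0,0,-0.08],"rot":[0,0,0],"hand":0.2},{"linear":[0,0,-0.04],"rot":[0,0,0],"hand":0.2},{"linear":[0,0,-0.02],"rot":[0,0,0],"hand":0.2}]'
python3 - <<'E'
from h import *
goto([0.60,-0.06,0.03],90)
E
```

```text
clock: 23.3
tool_pos: [0.6003, -0.0596, 0.0294]
orientation: [-127.2, 89.1, 53.0]
force: [-6.2, 1.2, 11.7]
opening: 0.0322
t 23.30 tcp [ 0.6003 -0.0596  0.0294] open 0.0322 F [-6.2  1.2 11.7] j6 78
  lin(units of 60mm) [-0.005 -0.007  0.011] rot(5deg) [-0.14  0.11 -0.03]
```

```bash
python3 -m crank '[{"linear":[0,0,0],"rot":[0,0,0],"hand":0.55},{"linear":[0,0,0],"rot":[0,0,0],"hand":0.55},{"linear":[0,0,0.4],"rot":[0,0,0],"hand":0.55},{"linear":[0,0,0.8],"rot":[0,0,0],"hand":0.55},{"linear":[-0.2,0,0.8],"rot":[0,0,0],"hand":0.55},{"linear":[-0.2,0.1,0.8],"rot":[0,0,-0.5],"hand":0.4},{"linear":[0,0.1,0.8],"rot":[0,0,-1],"hand":0.3},{"linear":[0,0.1,0.8],"rot":[0,0,-1],"hand":0.3},{"linear":[0,0.1,0.8],"rot":[0,0,-1],"hand":0.3},{"linear":[0,0.1,0.8],"rot":[0,0,-1],"hand":0.3},{"linear":[0,0.1,0.3],"rot":[0,0,-1],"hand":0.3}]'
python3 - <<'E'
from h import *
goto([0.6854,0,0.31],0.7);s=snap('scene','s12.png'); snap('top','t12.png')
E
```

```text
clock: 24.68
tool_pos: [0.5745, -0.0241, 0.4227]
orientation: [-131.6, 88.7, 20.1]
force: [0.9, 0.2, -0.6]
opening: 0.0262
t 24.68 tcp [ 0.5745 -0.0241  0.4227] open 0.0262 F [ 0.9  0.2 -0.6] j6 45
  lin(units of 60mm) [ 1.848  0.402 -1.878] rot(5deg) [  0.05   0.27 -12.21]
```

View pics/s12.png

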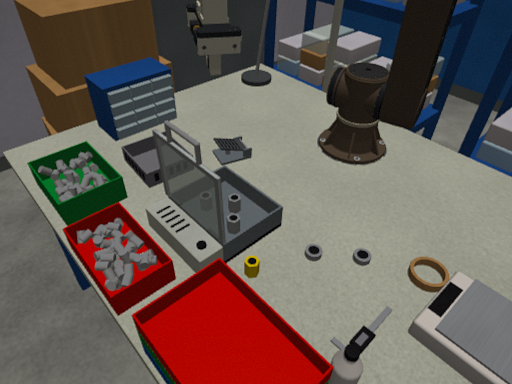

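View pics/t12.png

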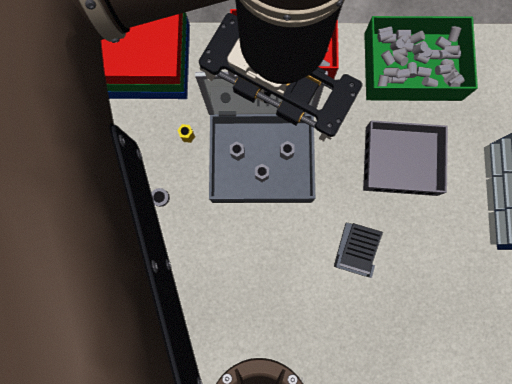

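All three couplings stand in the trough (top: 237,149 / 262,172 / 288,149). Now to the bar.

```bash
python3 -m crank '[{"linear":[0.15,0.03,0],"rot":[0,0.1,-1],"hand":0.3},{"linear":[0.15,0.03,0],"rot":[0,0.1,-1],"hand":0.3},{"linear":[0.15,0.03,0],"rot":[0,0,-1],"hand":0.3},{"linear":[0.15,0.03,0],"rot":[0,0,-1],"hand":0.3},{"linear":[0.15,0.03,0],"rot":[0,0,-1],"hand":0.3},{"linear":[0.15,0.03,0],"rot":[0,0,-1],"hand":0.3},{"linear":[0.15,0.03,0],"rot":[0,0,-1],"hand":0.3},{"linear":[0.15,0.03,0],"rot":[0,0,-1],"hand":0.3},{"linear":[0.15,0.03,0],"rot":[0,0,-1],"hand":0.3},{"linear":[0.15,0.03,0],"rot":[0,0,-1],"hand":0.3},{"linear":[0.15,0.03,0],"rot":[0,0,-1],"hand":0.3},{"linear":[0.1,0.03,0],"rot":[0,0,-1],"hand":0.3},{"linear":[0,0,0],"rot":[0,0,0],"hand":0.3}]'
python3 - <<'E'
from h import *
goto([0.6854,0,0.31],0.7);s=snap('wrist','w13.png'); 
E
```

```text
clock: 26.4
tool_pos: [0.6802, -0.0031, 0.4069]
orientation: [57.3, 89.5, 148.3]
force: [-0.8, 0.3, -0.6]
opening: 0.026
t 26.40 tcp [ 0.6802 -0.0031  0.4069] open 0.026 F [-0.8  0.3 -0.6] j6 -15
  lin(units of 60mm) [ 0.087  0.051 -1.615] rot(5deg) [-0.06 -0.09 -0.06]
```

View pics/w13.png

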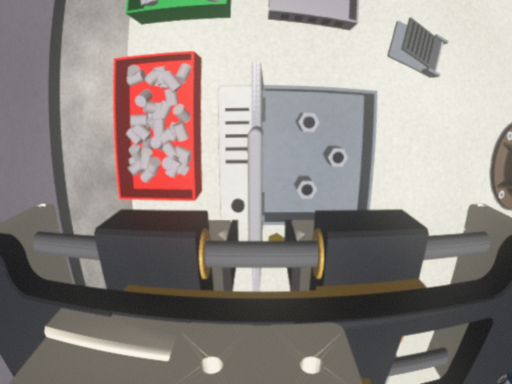

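```bash
python3 -m crank '[{"linear":[0.09,0.05,-0.3],"rot":[-0.06,-0.09,-0.06],"hand":0.3},{"linear":[0,0,-0.3],"rot":[0,0,0],"hand":0.3},{"linear":[0,0,-0.2],"rot":[0,0,0],"hand":0.3}]'
python3 - <<'E'
from h import *
goto([0.6854,0,0.31],0.7)
E
```

```text
clock: 26.82
tool_pos: [0.6849, -0.0006, 0.3582]
orientation: [-98.0, 89.9, -6.8]
force: [0.3, 0.5, 0.5]
opening: 0.0262
t 26.82 tcp [ 6.849e-01 -6.000e-04  3.582e-01] open 0.0262 F [0.3 0.5 0.5] j6 -15
  lin(units of 60mm) [ 0.008  0.01  -0.804] rot(5deg) [ 0.    0.02 -0.1 ]
```

```bash
python3 -m crank '[{"linear":[0.01,0,-0.3],"rot":[0,0,0],"hand":0.3},{"linear":[0,0,-0.3],"rot":[0,0,0],"hand":0.3},{"linear":[0,0,-0.15],"rot":[0,0,0],"hand":0.3},{"linear":[0,0,-0.05],"rot":[0,0,0],"hand":0.3}]'
python3 - <<'E'
from h import *
goto([0.6854,0,0.31],0.7)
E
```

```text
clock: 27.32
tool_pos: [0.6847, -0.0012, 0.3085]
orientation: [-104.1, 89.9, -12.6]
force: [-0.2, 0.0, 0.7]
opening: 0.0262
t 27.32 tcp [ 0.6847 -0.0012  0.3085] open 0.0262 F [-0.2  0.   0.7] j6 -15
  lin(units of 60mm) [0.012 0.02  0.025] rot(5deg) [ 0.    0.02 -0.16]
```

```bash
python3 -m crank '[{"linear":[0,0,0.02],"rot":[0,0,0],"hand":0},{"linear":[0,0,0],"rot":[0,0,0],"hand":0},{"linear":[0,0,0],"rot":[0,0,0],"hand":0},{"linear":[0,0,0],"rot":[0,0,0],"hand":0}]'
python3 -c "
from h import *
cov()"
```

```text
clock: 27.82
tool_pos: [0.6851, -0.0012, 0.3109]
orientation: [-93.5, 89.8, -2.0]
force: [1.1, -0.9, -1.3]
opening: 0.0113
t 27.82 tcp [ 0.6851 -0.0012  0.3109] q 1.595 r 0.2550 open 0.0113 F [ 1.1 -0.9 -1.3] tool x [ 0.003 -0.    -1.   ]
```

```bash
sed -i 's/^HX=.*/HX=0.680/; s/0\.075,HX/0.079,HX/; s/-\.075,HX/-.079,HX/' h.py; python3 -m crank '[{"linear":[-0.2,0,0],"rot":[0,0,0],"hand":0},{"linear":[-0.33,0,-0.02],"rot":[0,0,0],"hand":0},{"linear":[-0.4,0,-0.06],"rot":[0,0,0],"hand":0},{"linear":[-0.4,0,-0.1],"rot":[0,0,0],"hand":0}]'
python3 -c "
from h import *
q,r=cov()
q-=.05
for i in range(6): print(round(q+.05,2),(-250*np.sin(q)*.1/60).round(3),(-250*np.cos(q)*.1/60).round(3)); q-=.1
"
```

```text
clock: 28.32
tool_pos: [0.6078, -0.0021, 0.3022]
orientation: [-95.3, 89.2, -3.8]
force: [5.3, -1.4, -3.2]
opening: 0.0108
t 28.32 tcp [ 0.6078 -0.0021  0.3022] q 1.280 r 0.2528 open 0.0108 F [ 5.3 -1.4 -3.2] tool x [ 0.014 -0.001 -1.   ]
1.28 -0.393 -0.139
1.18 -0.377 -0.178
1.08 -0.357 -0.214
0.98 -0.334 -0.249
0.88 -0.308 -0.281
0.78 -0.278 -0.31
```

```bash
python3 -m crank '[{"linear":[-0.39,0,-0.15],"rot":[0,0,0],"hand":0},{"linear":[-0.38,0,-0.18],"rot":[0,0,0],"hand":0},{"linear":[-0.36,0,-0.22],"rot":[0,0,0],"hand":0},{"linear":[-0.33,0,-0.26],"rot":[0,0,0],"hand":0}]'
python3 -c "
from h import *
q,r=cov()
q-=.05
for i in range(6): print(round(q+.05,2),(-250*np.sin(q)*.1/60).round(3),(-250*np.cos(q)*.1/60).round(3)); q-=.1
"
```

```text
clock: 28.82
tool_pos: [0.521, -0.0032, 0.2581]
orientation: [-92.0, 88.2, -0.5]
force: [2.8, -0.8, 0.5]
opening: 0.0111
t 28.82 tcp [ 0.521  -0.0032  0.2581] q 0.893 r 0.2543 open 0.0111 F [ 2.8 -0.8  0.5] tool x [ 0.031 -0.    -1.   ]
0.89 -0.311 -0.277
0.79 -0.282 -0.307
0.69 -0.25 -0.334
0.59 -0.215 -0.357
0.49 -0.178 -0.376
0.39 -0.14 -0.392
```

```bash
python3 -m crank '[{"linear":[-0.31,0,-0.28],"rot":[0,0.12,0],"hand":0},{"linear":[-0.28,0,-0.31],"rot":[0,0.12,0],"hand":0},{"linear":[-0.25,0,-0.34],"rot":[0,0.1,0],"hand":0},{"linear":[-0.21,0,-0.36],"rot":[0,0.1,0],"hand":0},{"linear":[-0.13,0,-0.28],"rot":[0,0.1,0],"hand":0}]'
python3 -c "
from h import *
q,r=cov()
q-=.05
for i in range(6): print(round(q+.05,2),(-250*np.sin(q)*.1/60).round(3),(-250*np.cos(q)*.1/60).round(3)); q-=.1
"
```

```text
clock: 29.45
tool_pos: [0.4507, -0.0035, 0.1677]
orientation: [0.9, 89.9, 92.5]
force: [0.1, 0.6, 3.0]
opening: 0.0111
t 29.45 tcp [ 0.4507 -0.0035  0.1677] q 0.439 r 0.2533 open 0.0111 F [0.1 0.6 3. ] tool x [-0.     0.003 -1.   ]
0.44 -0.158 -0.386
0.34 -0.119 -0.399
0.24 -0.078 -0.409
0.14 -0.037 -0.415
0.04 0.005 -0.417
-0.06 0.046 -0.414
```

```bash
python3 -m crank '[{"linear":[-0.13,0,-0.35],"rot":[0,0,0],"hand":0},{"linear":[-0.09,0,-0.3],"rot":[0,0,0],"hand":0},{"linear":[-0.05,0,-0.2],"rot":[0,0,0],"hand":0},{"linear":[-0.03,0,-0.15],"rot":[0,0,0],"hand":0},{"linear":[-0.01,0,-0.1],"rot":[0,0,0],"hand":0}]'
python3 -c "
from h import *
q,r=cov()"
```

```text
clock: 30.08
tool_pos: [0.431, -0.0036, 0.1002]
orientation: [-19.4, 89.8, 72.2]
force: [-3.3, 0.1, 2.0]
opening: 0.0111
t 30.07 tcp [ 0.431  -0.0036  0.1002] q 0.160 r 0.2522 open 0.0111 F [-3.3  0.1  2. ] tool x [ 0.001  0.003 -1.   ]
```

```bash
python3 -m crank '[{"linear":[-0.02,0,-0.12],"rot":[0,0,0],"hand":0},{"linear":[-0.01,0,-0.12],"rot":[0,0,0],"hand":0},{"linear":[-0.01,0,-0.1],"rot":[0,0,0],"hand":0},{"linear":[0,0,-0.1],"rot":[0,0,0],"hand":0},{"linear":[0,0,-0.08],"rot":[0,0,0],"hand":0},{"linear":[0,0,-0.08],"rot":[0,0,0],"hand":0}]'
python3 -c "
from h import *
q,r=cov()"
```

```text
clock: 30.82
tool_pos: [0.4283, -0.0037, 0.0618]
orientation: [-2.7, 89.8, 88.9]
force: [-5.2, 1.4, 22.6]
opening: 0.0112
t 30.82 tcp [ 0.4283 -0.0037  0.0618] q 0.007 r 0.2517 open 0.0112 F [-5.2  1.4 22.6] tool x [ 0.     0.003 -1.   ]
```

```bash
python3 -m crank '[{"linear":[0,0,-0.03],"rot":[0,0,0],"hand":0},{"linear":[0,0,-0.03],"rot":[0,0,0],"hand":0}]'
python3 - <<'E'
from h import *
cov(); s=snap('scene','s14.png'); cv2.imwrite('pics/s14c.png',cv2.resize(s['image'][120:290,110:320,::-1],None,fx=3.5,fy=3.5,interpolation=cv2.INTER_CUBIC))
E
```

```text
clock: 31.08
tool_pos: [0.4283, -0.0038, 0.0611]
orientation: [16.5, 89.9, 108.2]
force: [-15.7, 3.8, 42.2]
opening: 0.0105
t 31.07 tcp [ 0.4283 -0.0038  0.0611] q 0.004 r 0.2517 open 0.0105 F [-15.7   3.8  42.2] tool x [-0.     0.001 -1.   ]
```

View pics/s14c.png

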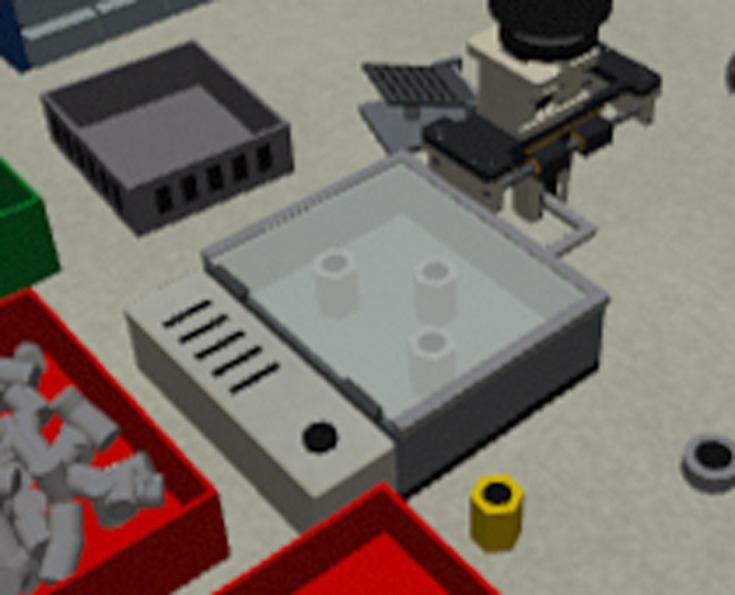

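```bash
python3 -m crank '[{"linear":[0,0,0.03],"rot":[0,0,0],"hand":0.2},{"linear":[0,0,0],"rot":[0,0,0],"hand":0.3},{"linear":[0,0,0],"rot":[0,0,0],"hand":0.3},{"linear":[0,0,0.3],"rot":[0,0,0],"hand":0.3},{"linear":[0,0,0.6],"rot":[0,0,0],"hand":0.3}]'
python3 - <<'E'
from h import *
np.set_printoptions(suppress=True)
s=snap('top','t15.png'); W=pts(s); z=W[...,2]
m=np.zeros(z.shape,bool); m[220:280,325:390]=(z>0.03)[220:280,325:390]; p=W[m]
for yaw in (-14,-15.2,-16.5):
    a=np.radians(yaw); e=np.array([np.cos(a),np.sin(a)]); f=np.array([-e[1],e[0]])
    si=p[:,:2]@e; ti=p[:,:2]@f
    hi=p[:,2]>0.05
    print(yaw,'s',np.percentile(si,[0.5,99.5]).round(4),'t(upper)',np.percentile(ti[hi],[1,99]).round(4))
    S=np.percentile(si,99.5)-0.015; T=np.percentile(ti[hi],[1,99]).mean(); print('  pad',S*e+T*f)
k=(z>0.1)
print('bar z top now', np.nanmedian(W[205:214,245:280,2],axis=1).round(3)*1000)
goto([0.42,-0.24,0.1],-15)
E
```

```text
clock: 31.75
tool_pos: [0.4264, -0.0045, 0.1151]
orientation: [97.7, 89.6, -170.6]
force: [0.8, -0.3, 0.3]
opening: 0.0261
-14 s [0.3608 0.4635] t(upper) [-0.1676 -0.0986]
  pad [ 0.4029419  -0.23767259]
-15.2 s [0.3634 0.466 ] t(upper) [-0.1582 -0.0894]
  pad [ 0.40278349 -0.23774333]
-16.5 s [0.366  0.4688] t(upper) [-0.148  -0.0792]
  pad [ 0.40280863 -0.23781994]
bar z top now [559. 559. 559. 559. 558. 558. 558. 558. 558.]
t 31.80 tcp [ 0.4293 -0.0037  0.12  ] open 0.0261 F [2.2 1.  5.9] j6 -24
  lin(units of 60mm) [-0.154 -3.938 -0.334] rot(5deg) [-0.01  0.01 -3.36]
```

View pics/t15.png

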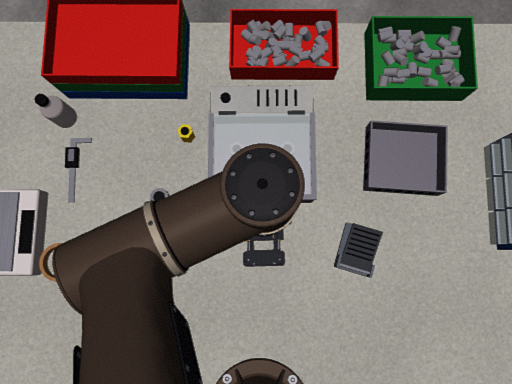

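```bash
python3 -m crank '[{"linear":[0,-0.1,0.4],"rot":[0,0,1],"hand":0.2},{"linear":[-0.03,-0.3,0.1],"rot":[0,0,1],"hand":0},{"linear":[-0.03,-0.3,0],"rot":[0,0,1],"hand":0},{"linear":[-0.03,-0.3,0],"rot":[0,0,1],"hand":0},{"linear":[-0.03,-0.3,0],"rot":[0,0,1],"hand":0},{"linear":[-0.03,-0.3,0],"rot":[0,0,1],"hand":0},{"linear":[-0.03,-0.3,0],"rot":[0,0,1],"hand":0},{"linear":[-0.03,-0.3,0],"rot":[0,0,1],"hand":0},{"linear":[-0.03,-0.3,0],"rot":[0,0,1],"hand":0},{"linear":[-0.03,-0.3,0],"rot":[0,0,1],"hand":0},{"linear":[-0.03,-0.3,0],"rot":[0,0,1],"hand":0},{"linear":[-0.03,-0.3,0],"rot":[0,0,1],"hand":0},{"linear":[-0.03,-0.3,0],"rot":[0,0,1],"hand":0},{"linear":[-0.03,-0.2,0],"rot":[0,0,1],"hand":0},{"linear":[0,0,0],"rot":[0,0,0.5],"hand":0}]'
python3 - <<'E'
from h import *
goto([0.403,-0.238,0.065],75);s=snap('wrist','w16.png'); 
E
```

```text
clock: 33.67
tool_pos: [0.4051, -0.245, 0.1456]
orientation: [-16.8, 89.7, 150.0]
force: [0.3, 0.7, -0.9]
opening: 0.0002
t 33.67 tcp [ 0.4051 -0.245   0.1456] open 0.0002 F [ 0.3  0.7 -0.9] j6 84
  lin(units of 60mm) [-0.035  0.117 -1.344] rot(5deg) [-0.03 -0.05 -0.35]
```

View pics/w16.png

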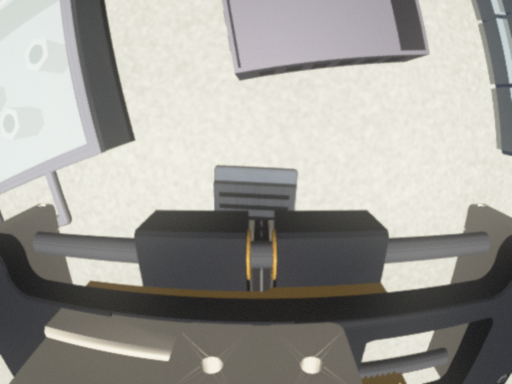

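```bash
python3 -m crank '[{"linear":[-0.04,0.12,-0.3],"rot":[0,0,-0.3],"hand":0},{"linear":[0,0,-0.4],"rot":[0,0,0],"hand":0},{"linear":[0,0,-0.35],"rot":[0,0,0],"hand":0},{"linear":[0,0,-0.2],"rot":[0,0,0],"hand":0}]'
python3 - <<'E'
from h import *
goto([0.403,-0.238,0.036],75)
E
```

```text
clock: 34.22
tool_pos: [0.4034, -0.2375, 0.0683]
orientation: [-28.1, 89.8, 137.0]
force: [0.0, -0.9, 0.3]
opening: 0.0005
t 34.23 tcp [ 0.4034 -0.2375  0.0683] open 0.0005 F [ 0.  -0.9  0.3] j6 82
  lin(units of 60mm) [-0.007 -0.009 -0.539] rot(5deg) [-0.03 -0.03 -0.03]
```

```bash
python3 -m crank '[{"linear":[0,0,-0.15],"rot":[0,0,0],"hand":0},{"linear":[0,0,-0.15],"rot":[0,0,0],"hand":0},{"linear":[0,0,-0.1],"rot":[0,0,0],"hand":0},{"linear":[0,0,-0.1],"rot":[0,0,0],"hand":0}]'; python3 -m crank '[{"linear":[0,0,-0.08],"rot":[0,0,0],"hand":0},{"linear":[0,0,-0.05],"rot":[0,0,0],"hand":0}]'
```

```text
clock: 34.72
tool_pos: [0.4077, -0.2387, 0.0392]
orientation: [-168.8, 89.8, -3.6]
force: [-1.6, -0.8, 7.2]
opening: 0.0006
clock: 34.98
tool_pos: [0.4081, -0.239, 0.0351]
orientation: [177.0, 89.7, -17.7]
force: [-15.6, 13.3, 58.8]
opening: 0.0003
```

```bash
python3 -m crank '[{"linear":[0,0,0],"rot":[0,0,0],"hand":0},{"linear":[0,0,0],"rot":[0,0,0],"hand":0}]'; python3 -m crank '[{"linear":[0,0,-0.01],"rot":[0,0,0],"hand":0},{"linear":[0,0,-0.01],"rot":[0,0,0],"hand":0}]'
```

```text
clock: 35.22
tool_pos: [0.4078, -0.2388, 0.0377]
orientation: [177.9, 89.7, -16.7]
force: [-2.0, 1.0, 7.8]
opening: 0.0005
clock: 35.48
tool_pos: [0.4078, -0.2388, 0.0378]
orientation: [178.6, 89.6, -16.1]
force: [-1.9, 0.7, 6.8]
opening: 0.0004
```

```bash
python3 -m crank '[{"linear":[0,0,-0.05],"rot":[0,0,0],"hand":0}]'; python3 -m crank '[{"linear":[0,0,-0.04],"rot":[0,0,0],"hand":0}]'; python3 -m crank '[{"linear":[0,0,-0.03],"rot":[0,0,0],"hand":0},{"linear":[0,0,-0.03],"rot":[0,0,0],"hand":0}]'
```

```text
clock: 35.6
tool_pos: [0.408, -0.2389, 0.0359]
orientation: [177.2, 89.6, -17.5]
force: [-7.9, 7.1, 33.8]
opening: 0.0005
clock: 35.72
tool_pos: [0.408, -0.2389, 0.0356]
orientation: [174.2, 89.5, -20.5]
force: [-11.9, 11.0, 43.5]
opening: 0.0005
clock: 35.98
tool_pos: [0.408, -0.2389, 0.0361]
orientation: [172.3, 89.5, -22.2]
force: [-7.7, 6.2, 26.4]
opening: 0.0009
```

Steady at −0.03 gives ~26 N with the pedal on its stop (z 0.036). Hold for over a second.

```bash
python3 -m crank '[{"linear":[0,0,-0.03],"rot":[0,0,0],"hand":0},{"linear":[0,0,-0.03],"rot":[0,0,0],"hand":0},{"linear":[0,0,-0.03],"rot":[0,0,0],"hand":0},{"linear":[0,0,-0.03],"rot":[0,0,0],"hand":0},{"linear":[0,0,-0.03],"rot":[0,0,0],"hand":0}]'; python3 - <<'E'
from h import *
s=snap('scene','s17.png'); cv2.imwrite('pics/s17c.png',cv2.resize(s['image'][110:290,110:330,::-1],None,fx=3.5,fy=3.5,interpolation=cv2.INTER_CUBIC))
E
python3 -m crank '[{"linear":[0,0,-0.03],"rot":[0,0,0],"hand":0},{"linear":[0,0,-0.03],"rot":[0,0,0],"hand":0},{"linear":[0,0,-0.03],"rot":[0,0,0],"hand":0},{"linear":[0,0,-0.03],"rot":[0,0,0],"hand":0},{"linear":[0,0,-0.03],"rot":[0,0,0],"hand":0}]'
```

```text
clock: 36.6
tool_pos: [0.408, -0.2388, 0.0361]
orientation: [170.4, 89.2, -24.0]
force: [-8.8, 5.9, 27.2]
opening: 0.0003
clock: 37.28
tool_pos: [0.408, -0.2389, 0.0361]
orientation: [169.4, 89.0, -24.9]
force: [-7.8, 6.2, 26.7]
opening: 0.0001
```

View pics/s17c.png

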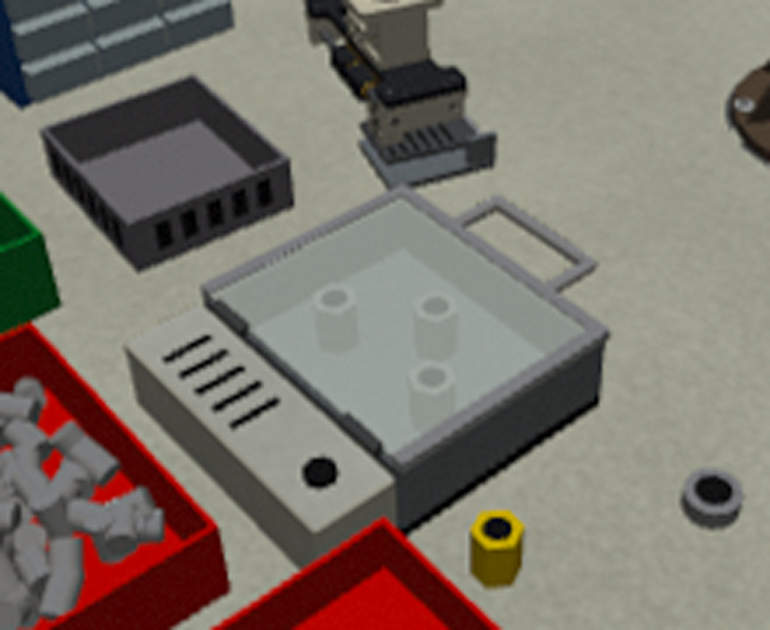

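```bash
python3 -m crank '[{"linear":[0,0,0.15],"rot":[0,0,0],"hand":0},{"linear":[0,0,0.3],"rot":[0,0,0],"hand":0},{"linear":[0,0,0.5],"rot":[0,0,0],"hand":0},{"linear":[0,0.1,0.6],"rot":[0,0,-1],"hand":0},{"linear":[0.03,0.33,0.1],"rot":[0,0,-1],"hand":0.2},{"linear":[0.03,0.33,0],"rot":[0,0,-1],"hand":0.3},{"linear":[0.03,0.33,0],"rot":[0,0,-1],"hand":0.3},{"linear":[0.03,0.33,0],"rot":[0,0,-1],"hand":0.3},{"linear":[0.03,0.33,0],"rot":[0,0,-1],"hand":0.3},{"linear":[0.03,0.33,0],"rot":[0,0,-1],"hand":0.3},{"linear":[0.03,0.33,0],"rot":[0,0,-1],"hand":0.3},{"linear":[0.03,0.33,0],"rot":[0,0,-1],"hand":0.3},{"linear":[0.03,0.33,0],"rot":[0,0,-1],"hand":0.3},{"linear":[0.03,0.33,0],"rot":[0,0,-1],"hand":0.3},{"linear":[0.03,0.33,0],"rot":[0,0,-1],"hand":0.3},{"linear":[0.02,0.2,0],"rot":[0,0,-1],"hand":0.3},{"linear":[0,0,0],"rot":[0,0,-1],"hand":0.3}]'
python3 - <<'E'
from h import *
goto([0.4285,-0.003,0.0605],0.7);s=snap('wrist','w18.png'); 
E
```

```text
clock: 39.4
tool_pos: [0.4248, 0.0056, 0.1389]
orientation: [-174.7, 89.3, -81.7]
force: [-0.4, -0.3, 0.0]
opening: 0.0264
t 39.40 tcp [0.4248 0.0056 0.1389] open 0.0264 F [-0.4 -0.3  0. ] j6 -26
  lin(units of 60mm) [ 0.062 -0.143 -1.306] rot(5deg) [ 0.15  0.02 -0.47]
```

View pics/w18.png

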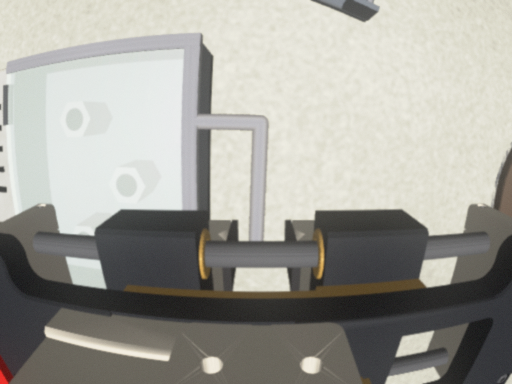

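```bash
python3 -m crank '[{"linear":[0.06,-0.14,0],"rot":[0.15,0,-0.45],"hand":0.3},{"linear":[0,0,-0.4],"rot":[0,0,0],"hand":0.3},{"linear":[0,0,-0.3],"rot":[0,0,0],"hand":0.3}]'
python3 - <<'E'
from h import *
goto([0.4285,-0.003,0.0605],0.7)
E
```

```text
clock: 39.83
tool_pos: [0.4297, -0.0038, 0.0971]
orientation: [-56.1, 89.7, 34.4]
force: [-0.0, -0.3, 0.5]
opening: 0.0265
t 39.83 tcp [ 0.4297 -0.0038  0.0971] open 0.0265 F [-0.  -0.3  0.5] j6 -25
  lin(units of 60mm) [-0.02   0.014 -0.61 ] rot(5deg) [-0.04  0.06  0.04]
```

```bash
python3 -m crank '[{"linear":[-0.02,0,-0.25],"rot":[0,0,0],"hand":0.3},{"linear":[-0.01,0,-0.25],"rot":[0,0,0],"hand":0.3},{"linear":[0,0,-0.08],"rot":[0,0,0],"hand":0.3}]'
python3 - <<'E'
from h import *
goto([0.4285,-0.003,0.0605],0.7)
E
python3 -m crank '[{"linear":[0,0,0],"rot":[0,0,0],"hand":0},{"linear":[0,0,0],"rot":[0,0,0],"hand":0},{"linear":[0,0,0],"rot":[0,0,0],"hand":0},{"linear":[0,0,0],"rot":[0,0,0],"hand":0}]'
python3 -c "
from h import *
q,r=cov()"
```

```text
clock: 40.2
tool_pos: [0.4276, -0.0061, 0.0605]
orientation: [-42.5, 89.7, 47.9]
force: [1.0, -0.2, 0.7]
opening: 0.0263
t 40.20 tcp [ 0.4276 -0.0061  0.0605] open 0.0263 F [ 1.  -0.2  0.7] j6 -25
  lin(units of 60mm) [0.015 0.052 0.001] rot(5deg) [-0.05  0.04  0.06]
clock: 40.7
tool_pos: [0.4283, -0.0067, 0.0611]
orientation: [-45.7, 89.6, 44.7]
force: [1.4, -1.2, -4.3]
opening: 0.0106
t 40.70 tcp [ 0.4283 -0.0067  0.0611] q 0.005 r 0.2518 open 0.0106 F [ 1.4 -1.2 -4.3] tool x [ 0.005  0.005 -1.   ]
```

```bash
python3 -m crank '[{"linear":[0,0,0.2],"rot":[0,0,0],"hand":0},{"linear":[0.04,0,0.38],"rot":[0,0,0],"hand":0},{"linear":[0.08,0,0.4],"rot":[0,0,0],"hand":0},{"linear":[0.12,0,0.4],"rot":[0,0,0],"hand":0},{"linear":[0.16,0,0.38],"rot":[0,0,0],"hand":0}]'
python3 -c "
from h import *
q,r=cov()
q+=.05
for i in range(6): print(round(q-.05,2),(250*np.sin(q)*.1/60).round(3),(250*np.cos(q)*.1/60).round(3)); q+=.1
"
```

```text
clock: 41.32
tool_pos: [0.453, -0.0063, 0.1718]
orientation: [-51.0, 89.5, 39.4]
force: [10.0, -0.7, -12.5]
opening: 0.0113
t 41.33 tcp [ 0.453  -0.0063  0.1718] q 0.457 r 0.2531 open 0.0113 F [ 10.   -0.7 -12.5] tool x [ 0.006  0.005 -1.   ]
0.46 0.202 0.364
0.56 0.238 0.342
0.66 0.271 0.317
0.76 0.301 0.288
0.86 0.328 0.257
0.96 0.352 0.223
```

```bash
python3 -m crank '[{"linear":[0.21,0,0.35],"rot":[0,0,0],"hand":0},{"linear":[0.25,0,0.33],"rot":[0,0,0],"hand":0},{"linear":[0.28,0,0.3],"rot":[0,0,0],"hand":0},{"linear":[0.31,0,0.27],"rot":[0,0,0],"hand":0},{"linear":[0.34,0,0.24],"rot":[0,0,0],"hand":0}]'
python3 -c "
from h import *
q,r=cov()
q+=.05
for i in range(6): print(round(q-.05,2),(250*np.sin(q)*.1/60).round(3),(250*np.cos(q)*.1/60).round(3)); q+=.1
"
```

```text
clock: 41.95
tool_pos: [0.5273, -0.0054, 0.2652]
orientation: [45.1, 89.2, 135.5]
force: [-7.4, 3.4, 0.8]
opening: 0.0107
t 41.95 tcp [ 0.5273 -0.0054  0.2652] q 0.932 r 0.2556 open 0.0107 F [-7.4  3.4  0.8] tool x [-0.01  0.01 -1.  ]
0.93 0.346 0.232
1.03 0.368 0.196
1.13 0.385 0.158
1.23 0.399 0.119
1.33 0.409 0.078
1.43 0.415 0.037
```

```bash
python3 -m crank '[{"linear":[0.35,0,0.22],"rot":[0,0,0],"hand":0},{"linear":[0.37,0,0.18],"rot":[0,0,0],"hand":0},{"linear":[0.38,0,0.14],"rot":[0,0,0],"hand":0},{"linear":[0.36,0,0.09],"rot":[0,0,0],"hand":0}]'
python3 -c "
from h import *
q,r=cov()"
```

```text
clock: 42.45
tool_pos: [0.6079, -0.0044, 0.3078]
orientation: [61.4, 88.5, 151.9]
force: [-5.5, 2.5, 4.6]
opening: 0.0111
t 42.45 tcp [ 0.6079 -0.0044  0.3078] q 1.289 r 0.2579 open 0.0111 F [-5.5  2.5  4.6] tool x [-0.023  0.012 -1.   ]
```

```bash
python3 -m crank '[{"linear":[0.3,0,0.03],"rot":[0,-0.1,0],"hand":0},{"linear":[0.25,0,0.02],"rot":[0,-0.1,0],"hand":0},{"linear":[0.18,0,0.01],"rot":[0,-0.05,0],"hand":0},{"linear":[0.12,0,0.0],"rot":[0,0,0],"hand":0},{"linear":[0.1,0,0.0],"rot":[0,0,0],"hand":0}]'
python3 -c "
from h import *
q,r=cov()"
```

```text
clock: 43.08
tool_pos: [0.661, -0.0039, 0.3174]
orientation: [28.1, 89.1, 118.6]
force: [-5.2, 1.9, 2.1]
opening: 0.011
t 43.08 tcp [ 0.661  -0.0039  0.3174] q 1.498 r 0.2581 open 0.011 F [-5.2  1.9  2.1] tool x [-0.007  0.013 -1.   ]
```

```bash
python3 -m crank '[{"linear":[0.08,0,0],"rot":[0,0,0],"hand":0},{"linear":[0.08,0,0],"rot":[0,0,0],"hand":0},{"linear":[0.08,0,0],"rot":[0,0,0],"hand":0},{"linear":[0.08,0,0],"rot":[0,0,0],"hand":0}]'
python3 -c "
from h import *
q,r=cov()"
python3 -m crank '[{"linear":[0.06,0,0],"rot":[0,0,0],"hand":0},{"linear":[0.06,0,0],"rot":[0,0,0],"hand":0}]'
python3 -c "
from h import *
q,r=cov()"
```

```text
clock: 43.58
tool_pos: [0.6813, -0.0038, 0.318]
orientation: [27.0, 89.1, 117.6]
force: [-4.5, 2.2, 2.3]
opening: 0.011
t 43.58 tcp [ 0.6813 -0.0038  0.318 ] q 1.576 r 0.2580 open 0.011 F [-4.5  2.2  2.3] tool x [-0.007  0.013 -1.   ]
clock: 43.82
tool_pos: [0.6857, -0.0039, 0.3178]
orientation: [46.6, 88.9, 137.2]
force: [-26.1, 5.4, 13.6]
opening: 0.0112
t 43.83 tcp [ 0.6857 -0.0039  0.3178] q 1.594 r 0.2579 open 0.0112 F [-26.1   5.4  13.6] tool x [-0.014  0.013 -1.   ]
```

```bash
python3 -m crank '[{"linear":[-0.02,0,0],"rot":[0,0.08,0],"hand":0},{"linear":[0,0,0],"rot":[0,0,0],"hand":0.28},{"linear":[0,0,0],"rot":[0,0,0],"hand":0.28},{"linear":[0,0,0.3],"rot":[0,0,0],"hand":0.28},{"linear":[0,0,0.5],"rot":[0,0,0],"hand":0.28},{"linear":[0,0,0.6],"rot":[0,0,0],"hand":0.3},{"linear":[-0.2,0,0.3],"rot":[0,0,1],"hand":0.3},{"linear":[-0.3,0,0],"rot":[0,0,1],"hand":0.5},{"linear":[-0.4,0,0],"rot":[0,0,1],"hand":0.5},{"linear":[-0.5,0,0],"rot":[0,0,1],"hand":0.5},{"linear":[-0.4,0,0],"rot":[0,0,1],"hand":0.5},{"linear":[-0.3,0,0],"rot":[0,0,1],"hand":0.5},{"linear":[0,0,0],"rot":[0,0,1],"hand":0.5},{"linear":[0,0,0],"rot":[0,0,1],"hand":0.5},{"linear":[0,0,0],"rot":[0,0,1],"hand":0.5},{"linear":[0,0,0],"rot":[0,0,1],"hand":0.5},{"linear":[0,0,0],"rot":[0,0,1],"hand":0.5},{"linear":[0,-0.1,0],"rot":[0,0,1],"hand":0.5},{"linear":[0,-0.2,0],"rot":[0,0,1],"hand":0.5},{"linear":[0,-0.2,0],"rot":[0,0,1],"hand":0.5}]'
python3 - <<'E'
from h import *
goto([0.60,-0.06,0.2],90);snap('top','t19.png');snap('wrist','w19.png');snap('scene','s19.png')
E
```

```text
clock: 46.32
tool_pos: [0.5608, -0.0378, 0.4478]
orientation: [-131.3, 89.4, 31.5]
force: [0.0, -0.5, -0.6]
opening: 0.0438
t 46.33 tcp [ 0.5608 -0.0378  0.4478] open 0.0438 F [ 0.  -0.5 -0.6] j6 57
  lin(units of 60mm) [ 0.654 -0.37  -4.131] rot(5deg) [-0.08  0.09  3.44]
```

View pics/t19.png

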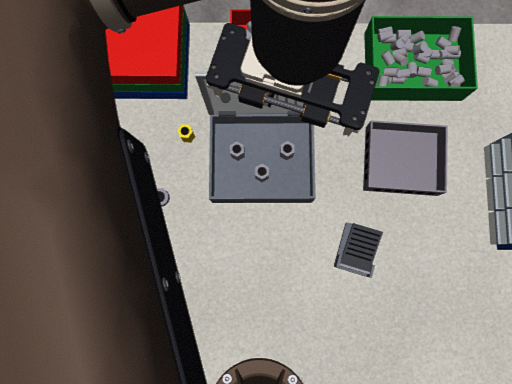

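View pics/s19.png

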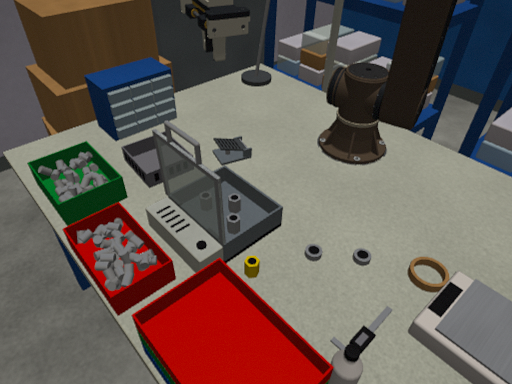

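```bash
python3 - <<'E'
from h import *
s=eyes.snapshot('top')
for u,v in ((288,149),(262,172),(237,149)): print(onplane(s,u,v,0.062).round(4))
E
python3 -m crank '[{"linear":[0.3,-0.2,0],"rot":[0,0,1],"hand":0.5},{"linear":[0.3,-0.1,-0.3],"rot":[0,0,1],"hand":0.5},{"linear":[0.05,-0.05,-0.6],"rot":[0,0,1],"hand":0.53},{"linear":[0,0,-0.7],"rot":[0,0,0.44],"hand":0.53},{"linear":[0,0,-0.7],"rot":[0,0,0],"hand":0.53},{"linear":[0,0,-0.7],"rot":[0,0,0],"hand":0.53},{"linear":[0,0,-0.6],"rot":[0,0,0],"hand":0.53}]'
python3 - <<'E'
from h import *
goto([0.60,-0.06,0.03],90);snap('wrist','w20.png')
E
```

```text
[ 0.5974 -0.062   0.062 ]
[ 0.5423 -0.002   0.062 ]
[0.5964 0.0568 0.062 ]
clock: 47.4
tool_pos: [0.6028, -0.0558, 0.231]
orientation: [-148.3, 88.9, 31.2]
force: [0.0, 0.0, -0.2]
opening: 0.0463
t 47.40 tcp [ 0.6028 -0.0558  0.231 ] open 0.0463 F [ 0.   0.  -0.2] j6 77
  lin(units of 60mm) [-0.047 -0.071 -3.35 ] rot(5deg) [-0.12  0.19  0.09]
```

View pics/w20.png

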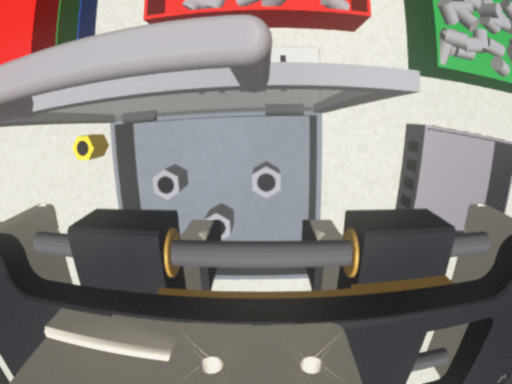

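```bash
python3 -m crank '[{"linear":[-0.05,-0.07,-0.4],"rot":[-0.1,0.18,0.09],"hand":0.53},{"linear":[0,0,-0.7],"rot":[0,0,0],"hand":0.53},{"linear":[0,0,-0.7],"rot":[0,0,0],"hand":0.53},{"linear":[0,0,-0.4],"rot":[0,0,0],"hand":0.53}]'
python3 - <<'E'
from h import *
goto([0.599,-0.06,0.03],90)
E
```

```text
clock: 47.95
tool_pos: [0.6005, -0.058, 0.0953]
orientation: [-53.3, 89.9, 126.4]
force: [0.5, 0.7, 0.5]
opening: 0.0461
t 47.95 tcp [ 0.6005 -0.058   0.0953] open 0.0461 F [0.5 0.7 0.5] j6 77
  lin(units of 60mm) [-0.025 -0.033 -1.089] rot(5deg) [-0.01 -0.01  0.05]
```

```bash
python3 -m crank '[{"linear":[-0.02,-0.05,-0.35],"rot":[0,0,0],"hand":0.53},{"linear":[0,0,-0.4],"rot":[0,0,0],"hand":0.53},{"linear":[0,0,-0.25],"rot":[0,0,0],"hand":0.53},{"linear":[0,0,-0.05],"rot":[0,0,0],"hand":0.53}]'
python3 - <<'E'
from h import *
goto([0.599,-0.06,0.03],90)
E
python3 -m crank '[{"linear":[0,0,0],"rot":[0,0,0],"hand":0.2},{"linear":[0,0,0],"rot":[0,0,0],"hand":0.2},{"linear":[0,0,0],"rot":[0,0,0],"hand":0.2},{"linear":[0,0,0],"rot":[0,0,0],"hand":0.2}]'
```

```text
clock: 48.45
tool_pos: [0.6016, -0.0593, 0.0321]
orientation: [-60.6, 90.0, 118.9]
force: [-0.5, 0.4, 0.1]
opening: 0.0465
t 48.45 tcp [ 0.6016 -0.0593  0.0321] open 0.0465 F [-0.5  0.4  0.1] j6 77
  lin(units of 60mm) [-0.044 -0.011 -0.034] rot(5deg) [-0.   -0.    0.09]
clock: 48.95
tool_pos: [0.6029, -0.0589, 0.0343]
orientation: [-161.1, 89.8, 18.4]
force: [0.1, 0.2, -1.6]
opening: 0.0319
```

```bash
python3 -m crank '[{"linear":[0,0,0.5],"rot":[0,0,0],"hand":0.2},{"linear":[0,0,0.8],"rot":[0,0,0],"hand":0.2},{"linear":[0,0,0.8],"rot":[0,0,0],"hand":0.2},{"linear":[0,-0.4,0.2],"rot":[0,0,0],"hand":0.2},{"linear":[0.05,-0.7,0],"rot":[0,0,0],"hand":0.2},{"linear":[0.05,-0.7,0],"rot":[0,0,-0.2],"hand":0.2},{"linear":[0.05,-0.7,0],"rot":[0,0,-0.2],"hand":0.2},{"linear":[0.05,-0.7,0],"rot":[0,0,-0.2],"hand":0.2},{"linear":[0.05,-0.7,0],"rot":[0,0,-0.2],"hand":0.2},{"linear":[0.05,-0.7,0],"rot":[0,0,0],"hand":0.2},{"linear":[0,-0.3,0],"rot":[0,0,0],"hand":0.2}]'
python3 - <<'E'
from h import *
goto([0.617,-0.382,0.0215],86);s=snap('wrist','w21.png')
s=eyes.snapshot('top'); W=pts(s);z=W[...,2];print([onplane(s,u,v,0.055).round(3) for u,v in ((369,122),(447,124),(365,190),(445,194))])
E
```

```text
clock: 50.32
tool_pos: [0.6176, -0.3599, 0.1764]
orientation: [-104.2, 89.9, 71.3]
force: [0.1, 0.3, -2.9]
opening: 0.032
t 50.33 tcp [ 0.6176 -0.3599  0.1764] open 0.032 F [ 0.1  0.3 -2.9] j6 100
  lin(units of 60mm) [-0.011 -0.368 -2.582] rot(5deg) [-0.03  0.01  0.09]
[array([ 0.666, -0.254,  0.055]), array([ 0.663, -0.437,  0.055]), array([ 0.503, -0.24 ,  0.055]), array([ 0.496, -0.424,  0.055])]
```

View pics/w21.png

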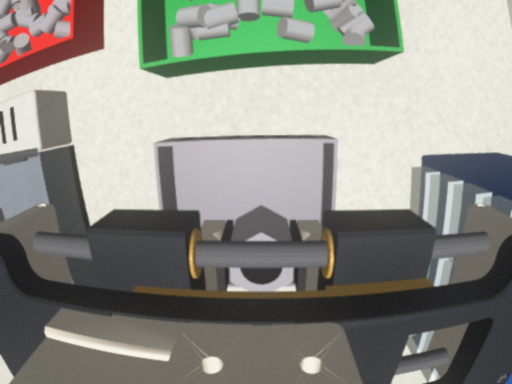

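```bash
python3 - <<'E'
from h import *
s=dict(np.load('/tmp/top0.npz')); W=pts(s)
p=W[130:250,480:512].reshape(-1,3); p=p[p[:,2]>0.05]; print(np.nanmin(p,0),np.nanmax(p,0), np.nanpercentile(p,[2,50,98],axis=0))
E
```

```text
[ 0.37141792 -0.56482105  0.0500034 ] [ 0.63013199 -0.53733543  0.1341025 ] [[ 0.38475388 -0.55618479  0.05083813]
 [ 0.51290934 -0.5409245   0.08757727]
 [ 0.61521392 -0.53884337  0.12495082]]
```

```bash
python3 -m crank '[{"linear":[0,-0.3,-0.2],"rot":[0,0,0.05],"hand":0.2},{"linear":[0,0,-0.6],"rot":[0,0,0],"hand":0.2},{"linear":[0,0,-0.6],"rot":[0,0,0],"hand":0.2},{"linear":[0,0,-0.5],"rot":[0,0,0],"hand":0.2}]'
python3 - <<'E'
from h import *
goto([0.616,-0.377,0.0215],86)
E
```

```text
clock: 50.92
tool_pos: [0.6189, -0.3771, 0.0614]
orientation: [-163.3, 89.7, 12.6]
force: [0.3, 0.4, -2.3]
opening: 0.0319
t 50.92 tcp [ 0.6189 -0.3771  0.0614] open 0.0319 F [ 0.3  0.4 -2.3] j6 102
  lin(units of 60mm) [-0.048  0.001 -0.665] rot(5deg) [-0.02  0.07  0.02]
```

```bash
python3 -m crank '[{"linear":[-0.05,0,-0.3],"rot":[0,0,0],"hand":0.2},{"linear":[0,0,-0.2],"rot":[0,0,0],"hand":0.2},{"linear":[0,0,-0.1],"rot":[0,0,0],"hand":0.2},{"linear":[0,0,-0.04],"rot":[0,0,0],"hand":0.2},{"linear":[0,0,-0.04],"rot":[0,0,0],"hand":0.2}]'
```

```text
clock: 51.55
tool_pos: [0.6145, -0.3751, 0.0196]
orientation: [-111.9, 89.9, 64.2]
force: [-6.0, 4.6, 13.0]
opening: 0.0324
```

Contact with the crate floor. Release and go for the middle coupling.

```bash
python3 -m crank '[{"linear":[0,0,0],"rot":[0,0,0],"hand":0.44},{"linear":[0,0,0],"rot":[0,0,0],"hand":0.44},{"linear":[0,0,0.4],"rot":[0,0,0],"hand":0.44},{"linear":[0,0,0.8],"rot":[0,0,0],"hand":0.5},{"linear":[0,0.2,0.8],"rot":[0,0,0],"hand":0.5},{"linear":[-0.15,0.7,0.5],"rot":[0,0,0.2],"hand":0.53},{"linear":[-0.15,0.7,0],"rot":[0,0,0.2],"hand":0.53},{"linear":[-0.15,0.7,0],"rot":[0,0,0.2],"hand":0.53},{"linear":[-0.15,0.7,0],"rot":[0,0,0.2],"hand":0.53},{"linear":[-0.15,0.7,0],"rot":[0,0,0],"hand":0.53},{"linear":[-0.15,0.7,0],"rot":[0,0,0],"hand":0.53},{"linear":[-0.15,0.7,0],"rot":[0,0,0],"hand":0.53},{"linear":[0,0.7,0],"rot":[0,0,0],"hand":0.53},{"linear":[0,0.3,0],"rot":[0,0,0],"hand":0.53}]'
python3 - <<'E'
from h import *
goto([0.545,-0.001,0.03],90);s=snap('wrist','w22.png'); snap('top','t22.png')
E
```

```text
clock: 53.3
tool_pos: [0.5552, -0.0008, 0.183]
orientation: [-179.6, 88.8, 0.6]
force: [-0.1, -0.8, -0.5]
opening: 0.0466
t 53.30 tcp [ 0.5552 -0.0008  0.183 ] open 0.0466 F [-0.1 -0.8 -0.5] j6 70
  lin(units of 60mm) [-0.17  -0.003 -2.55 ] rot(5deg) [-0.    0.25 -0.05]
```

View pics/w22.png

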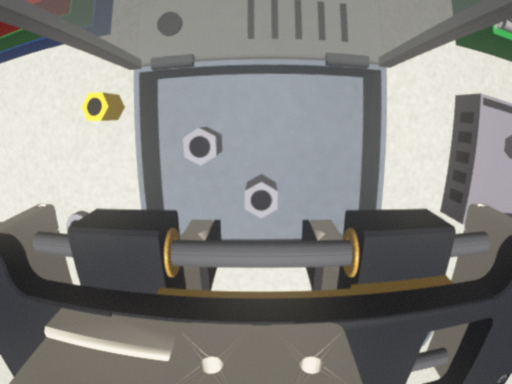

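View pics/t22.png

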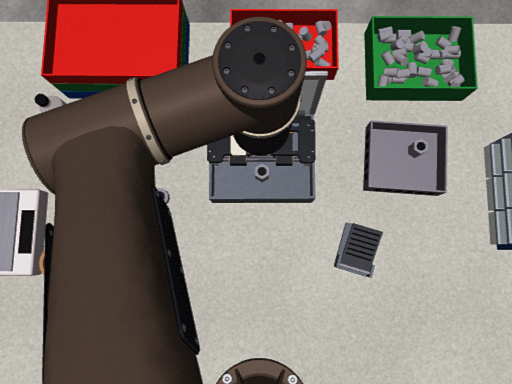

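```bash
python3 - <<'E'
from h import *
o,t,R=tcp(); s=eyes.snapshot('wrist'); print(wplane(s,261,200,0.062,t,R),wplane(s,200,147,0.062,t,R))
E
python3 -m crank '[{"linear":[-0.15,0,-0.3],"rot":[0,0.25,-0.05],"hand":0.53},{"linear":[0,0,-0.6],"rot":[0,0,0],"hand":0.53},{"linear":[0,0,-0.5],"rot":[0,0,0],"hand":0.53}]'
python3 - <<'E'
from h import *
goto([0.545,-0.001,0.03],90)
E
```

```text
[ 0.54341267 -0.00259981  0.062     ] [0.5955475  0.05601649 0.062     ]
clock: 53.82
tool_pos: [0.5461, -0.0047, 0.0968]
orientation: [-101.3, 89.9, 78.4]
force: [-0.3, 0.3, -0.1]
opening: 0.0466
t 53.83 tcp [ 0.5461 -0.0047  0.0968] open 0.0466 F [-0.3  0.3 -0.1] j6 70
  lin(units of 60mm) [-0.019  0.062 -1.114] rot(5deg) [-0.01  0.    0.05]
```

```bash
python3 -m crank '[{"linear":[-0.03,0.05,-0.35],"rot":[0,0,0],"hand":0.53},{"linear":[0,0,-0.4],"rot":[0,0,0],"hand":0.53},{"linear":[0,0,-0.27],"rot":[0,0,0],"hand":0.53},{"linear":[0,0,-0.08],"rot":[0,0,0],"hand":0.53}]'
python3 -m crank '[{"linear":[0,0,0],"rot":[0,0,0],"hand":0.2},{"linear":[0,0,-0.02],"rot":[0,0,0],"hand":0.2},{"linear":[0,0,0],"rot":[0,0,0],"hand":0.2},{"linear":[0,0,0],"rot":[0,0,0],"hand":0.2}]'
python3 - <<'E'
from h import *
goto([0.550,-0.34,0.17],86)
E
```

```text
clock: 54.32
tool_pos: [0.5389, -0.0077, 0.0222]
orientation: [8.6, 89.3, -172.1]
force: [0.0, -0.1, 0.1]
opening: 0.0465
clock: 54.82
tool_pos: [0.5389, -0.0084, 0.0214]
orientation: [6.6, 89.3, -174.2]
force: [1.1, -0.5, -2.7]
opening: 0.0318
t 54.83 tcp [ 0.5389 -0.0084  0.0214] open 0.0318 F [ 1.1 -0.5 -2.7] j6 70
  lin(units of 60mm) [ 0.186 -5.526  2.476] rot(5deg) [ 0.01 -0.13 -0.64]
```

```bash
python3 -m crank '[{"linear":[0,0,0.5],"rot":[0,0,0],"hand":0.2},{"linear":[0,0,0.8],"rot":[0,0,0],"hand":0.2},{"linear":[0,0,0.8],"rot":[0,0,0],"hand":0.2},{"linear":[0,-0.4,0.3],"rot":[0,0,0],"hand":0.2},{"linear":[0.05,-0.7,0],"rot":[0,0,0],"hand":0.2},{"linear":[0.05,-0.7,0],"rot":[0,0,-0.2],"hand":0.2},{"linear":[0.05,-0.7,0],"rot":[0,0,-0.2],"hand":0.2},{"linear":[0.05,-0.7,0],"rot":[0,0,-0.2],"hand":0.2},{"linear":[0.05,-0.7,0],"rot":[0,0,-0.1],"hand":0.2},{"linear":[0,-0.7,0],"rot":[0,0,0],"hand":0.2},{"linear":[0,-0.7,0],"rot":[0,0,0],"hand":0.2}]'
python3 - <<'E'
from h import *
goto([0.550,-0.340,0.0085],86);s=snap('wrist','w23.png')
E
```

```text
clock: 56.2
tool_pos: [0.5497, -0.3333, 0.1705]
orientation: [2.6, 89.2, 178.5]
force: [-0.3, 0.5, -3.0]
opening: 0.0318
t 56.20 tcp [ 0.5497 -0.3333  0.1705] open 0.0318 F [-0.3  0.5 -3. ] j6 100
  lin(units of 60mm) [ 0.004 -0.112 -2.699] rot(5deg) [-0.   -0.15  0.02]
```

View pics/w23.png

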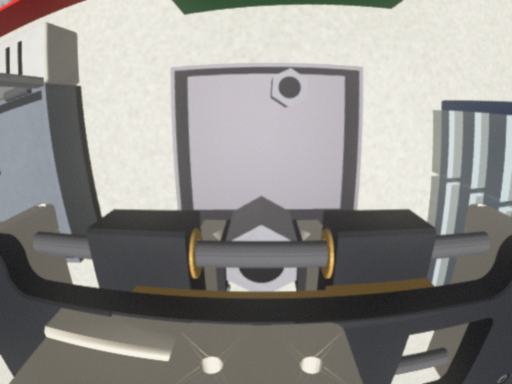

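```bash
python3 -m crank '[{"linear":[0.08,-0.1,-0.3],"rot":[0,-0.1,0],"hand":0.2},{"linear":[0,0,-0.6],"rot":[0,0,0],"hand":0.2},{"linear":[0,0,-0.6],"rot":[0,0,0],"hand":0.2},{"linear":[0,0,-0.5],"rot":[0,0,0],"hand":0.2}]'
python3 - <<'E'
from h import *
goto([0.554,-0.340,0.0085],86)
E
```

```text
clock: 56.75
tool_pos: [0.5539, -0.3463, 0.0489]
orientation: [63.2, 89.9, -121.2]
force: [-0.9, 0.1, -3.0]
opening: 0.0317
t 56.75 tcp [ 0.5539 -0.3463  0.0489] open 0.0317 F [-0.9  0.1 -3. ] j6 100
  lin(units of 60mm) [ 0.001  0.105 -0.673] rot(5deg) [ 0.03 -0.02  0.08]
```

```bash
python3 -m crank '[{"linear":[0,0.1,-0.3],"rot":[0,0,0],"hand":0.2},{"linear":[0,0,-0.2],"rot":[0,0,0],"hand":0.2},{"linear":[0,0,-0.1],"rot":[0,0,0],"hand":0.2},{"linear":[0,0,-0.04],"rot":[0,0,0],"hand":0.2},{"linear":[0,0,-0.03],"rot":[0,0,0],"hand":0.2}]'
```

```text
clock: 57.38
tool_pos: [0.5518, -0.3397, 0.007]
orientation: [13.5, 89.6, -170.9]
force: [-5.5, 6.2, 15.6]
opening: 0.0319
```

```bash
python3 -m crank '[{"linear":[0,0,0.02],"rot":[0,0,0],"hand":0.44},{"linear":[0,0,0],"rot":[0,0,0],"hand":0.44},{"linear":[0,0,0.4],"rot":[0,0,0],"hand":0.44},{"linear":[0,0,0.8],"rot":[0,0,0],"hand":0.5},{"linear":[0,0.2,0.8],"rot":[0,0,0],"hand":0.5},{"linear":[0.05,0.7,0.6],"rot":[0,0,0.2],"hand":0.53},{"linear":[0.05,0.7,0],"rot":[0,0,0.2],"hand":0.53},{"linear":[0.05,0.7,0],"rot":[0,0,0.2],"hand":0.53},{"linear":[0.05,0.7,0],"rot":[0,0,0.2],"hand":0.53},{"linear":[0.05,0.7,0],"rot":[0,0,0],"hand":0.53},{"linear":[0.05,0.7,0],"rot":[0,0,0],"hand":0.53},{"linear":[0.05,0.7,0],"rot":[0,0,0],"hand":0.53},{"linear":[0.05,0.7,0],"rot":[0,0,0],"hand":0.53},{"linear":[0.05,0.5,0],"rot":[0,0,0],"hand":0.53}]'
python3 - <<'E'
from h import *
goto([0.597,0.057,0.03],90);s=snap('wrist','w24.png'); snap('top','t24.png')
E
```

```text
clock: 59.12
tool_pos: [0.5841, 0.0458, 0.1792]
orientation: [169.6, 89.1, -10.9]
force: [-0.6, -0.2, -0.0]
opening: 0.0462
t 59.12 tcp [0.5841 0.0458 0.1792] open 0.0462 F [-0.6 -0.2 -0. ] j6 65
  lin(units of 60mm) [ 0.215  0.187 -2.486] rot(5deg) [0.03 0.17 0.09]
```

View pics/w24.png

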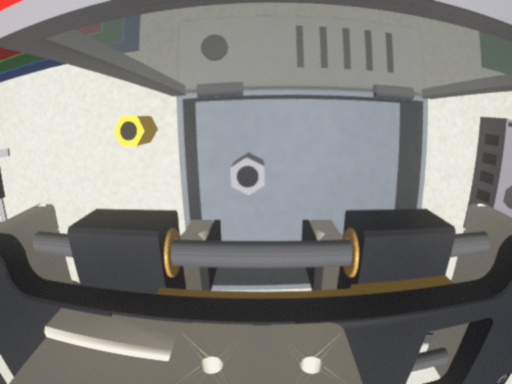

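View pics/t24.png

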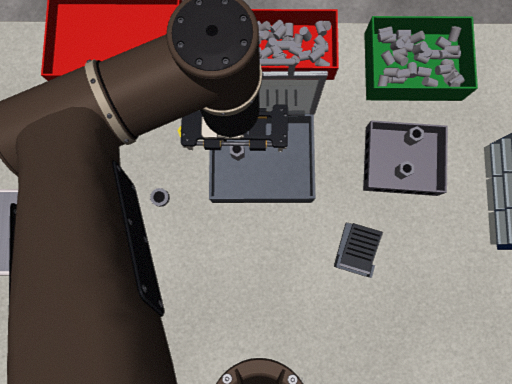

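```bash
python3 - <<'E'
from h import *
s=eyes.snapshot('top'); c=np.array([.584,-.341]); a=np.radians(-4); e=np.array([np.cos(a),np.sin(a)]); f=np.array([-e[1],e[0]])
for u,v in ((416,134),(406,169)):
    p=onplane(s,u,v,0.048)[:2]; print(p.round(4),'crate frame',((p-c)@e).round(4),((p-c)@f).round(4))
o,t,R=tcp(); s=eyes.snapshot('wrist'); print(wplane(s,247,178,0.062,t,R))
E
python3 -m crank '[{"linear":[0.2,0.18,-0.2],"rot":[0,0.17,0.09],"hand":0.53},{"linear":[0,0,-0.6],"rot":[0,0,0],"hand":0.53},{"linear":[0,0,-0.5],"rot":[0,0,0],"hand":0.53}]'
python3 - <<'E'
from h import *
goto([0.597,0.057,0.03],90)
E
```

```text
[ 0.6399 -0.3659] crate frame 0.0575 -0.0209
[ 0.5551 -0.339 ] crate frame -0.0289 0.0
[0.59422484 0.05694807 0.062     ]
clock: 59.7
tool_pos: [0.5983, 0.0533, 0.1028]
orientation: [173.0, 89.6, -7.1]
force: [-0.2, -0.4, 0.1]
opening: 0.0466
t 59.70 tcp [0.5983 0.0533 0.1028] open 0.0466 F [-0.2 -0.4  0.1] j6 66
  lin(units of 60mm) [-0.022  0.061 -1.213] rot(5deg) [0.01 0.07 0.02]
```

```bash
python3 -m crank '[{"linear":[-0.04,0.06,-0.35],"rot":[0,0.05,0],"hand":0.53},{"linear":[0,0,-0.4],"rot":[0,0,0],"hand":0.53},{"linear":[0,0,-0.3],"rot":[0,0,0],"hand":0.53},{"linear":[0,0,-0.06],"rot":[0,0,0],"hand":0.53}]'
python3 - <<'E'
from h import *
goto([0.597,0.057,0.03],90)
E
```

```text
clock: 60.2
tool_pos: [0.5949, 0.0517, 0.0327]
orientation: [68.0, 89.9, -112.4]
force: [-0.2, 0.5, 0.1]
opening: 0.0468
t 60.20 tcp [0.5949 0.0517 0.0327] open 0.0468 F [-0.2  0.5  0.1] j6 66
  lin(units of 60mm) [ 0.035  0.088 -0.045] rot(5deg) [ 0.02 -0.01  0.08]
```

```bash
python3 -m crank '[{"linear":[0,0.06,-0.05],"rot":[0,0,0],"hand":0.53},{"linear":[0,0,0],"rot":[0,0,0],"hand":0.2},{"linear":[0,0,0],"rot":[0,0,0],"hand":0.2},{"linear":[0,0,0],"rot":[0,0,0],"hand":0.2},{"linear":[0,0,0],"rot":[0,0,0],"hand":0.2}]'
python3 - <<'E'
from h import *
goto([0.612,-0.303,0.17],86)
E
```

```text
clock: 60.82
tool_pos: [0.5959, 0.055, 0.0317]
orientation: [153.5, 89.9, -27.0]
force: [-0.3, 0.1, -2.5]
opening: 0.0314
t 60.83 tcp [0.5959 0.055  0.0317] open 0.0314 F [-0.3  0.1 -2.5] j6 65
  lin(units of 60mm) [ 0.268 -5.967  2.305] rot(5deg) [ 0.01  0.02 -0.7 ]
```

Offset to the bottom 0.0137 → release at TCP z ≈ 0.0187 in the crate.

```bash
python3 -m crank '[{"linear":[0,0,0.5],"rot":[0,0,0],"hand":0.2},{"linear":[0,0,0.8],"rot":[0,0,0],"hand":0.2},{"linear":[0,0,0.8],"rot":[0,0,0],"hand":0.2},{"linear":[0,-0.4,0.3],"rot":[0,0,0],"hand":0.2},{"linear":[0.05,-0.7,0],"rot":[0,0,0],"hand":0.2},{"linear":[0.05,-0.7,0],"rot":[0,0,-0.2],"hand":0.2},{"linear":[0.05,-0.7,0],"rot":[0,0,-0.2],"hand":0.2},{"linear":[0.05,-0.7,0],"rot":[0,0,-0.2],"hand":0.2},{"linear":[0.05,-0.7,0],"rot":[0,0,-0.1],"hand":0.2},{"linear":[0.05,-0.7,0],"rot":[0,0,0],"hand":0.2},{"linear":[0,-0.7,0],"rot":[0,0,0],"hand":0.2},{"linear":[0,-0.4,0],"rot":[0,0,0],"hand":0.2}]'
python3 - <<'E'
from h import *
goto([0.612,-0.303,0.0187],86);s=snap('wrist','w25.png')
E
```

```text
clock: 62.32
tool_pos: [0.61, -0.2954, 0.1789]
orientation: [13.0, 89.9, -170.8]
force: [0.0, 0.6, -2.1]
opening: 0.0319
t 62.33 tcp [ 0.61   -0.2954  0.1789] open 0.0319 F [ 0.   0.6 -2.1] j6 96
  lin(units of 60mm) [ 0.033 -0.127 -2.671] rot(5deg) [ 0.   -0.02 -0.03]
```

View pics/w25.png

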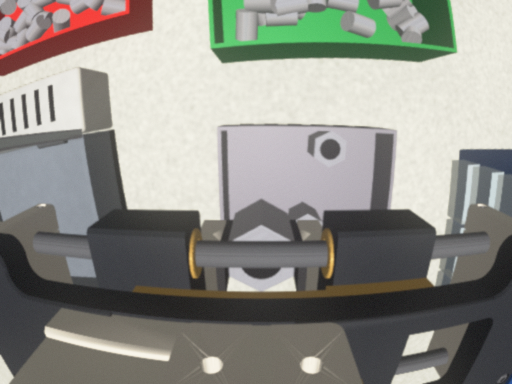

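```bash
python3 -m crank '[{"linear":[0.03,-0.13,-0.3],"rot":[0,0,0],"hand":0.2},{"linear":[0,0,-0.6],"rot":[0,0,0],"hand":0.2},{"linear":[0,0,-0.6],"rot":[0,0,0],"hand":0.2},{"linear":[0,0,-0.5],"rot":[0,0,0],"hand":0.2}]'
python3 - <<'E'
from h import *
goto([0.611,-0.303,0.0187],86)
E
```

```text
clock: 62.88
tool_pos: [0.6113, -0.3056, 0.0538]
orientation: [65.0, 89.9, -118.9]
force: [-0.6, 0.8, -2.7]
opening: 0.0319
t 62.88 tcp [ 0.6113 -0.3056  0.0538] open 0.0319 F [-0.6  0.8 -2.7] j6 96
  lin(units of 60mm) [-0.006  0.043 -0.585] rot(5deg) [ 0.01 -0.01 -0.02]
```

```bash
python3 -m crank '[{"linear":[0,0.04,-0.3],"rot":[0,0,0],"hand":0.2},{"linear":[0,0,-0.18],"rot":[0,0,0],"hand":0.2},{"linear":[0,0,-0.08],"rot":[0,0,0],"hand":0.2},{"linear":[0,0,-0.03],"rot":[0,0,0],"hand":0.2},{"linear":[0,0,-0.03],"rot":[0,0,0],"hand":0.2}]'
```

```text
clock: 63.5
tool_pos: [0.6089, -0.3014, 0.0168]
orientation: [16.7, 89.6, -167.0]
force: [-4.6, 2.3, 9.5]
opening: 0.0315
```

```bash
python3 -m crank '[{"linear":[0,0,0.01],"rot":[0,0,0],"hand":0.43},{"linear":[0,0,0],"rot":[0,0,0],"hand":0.43},{"linear":[0,0,0.4],"rot":[0,0,0],"hand":0.43},{"linear":[0,0,0.8],"rot":[0,0,0],"hand":0.43},{"linear":[0,0,0.8],"rot":[0,0,0],"hand":0.43},{"linear":[0,0,0.8],"rot":[0,0,-0.5],"hand":0.3},{"linear":[0,0,0.8],"rot":[0,0,-1],"hand":0.3},{"linear":[0,0,0.8],"rot":[0,0,-1],"hand":0.3},{"linear":[0,0,0.8],"rot":[0,0,-1],"hand":0.3},{"linear":[0,0,0.8],"rot":[0,0,-1],"hand":0.3},{"linear":[0,0,0.8],"rot":[0,0,-1],"hand":0.3}]'
python3 - <<'E'
from h import *
goto([0.685,-0.002,0.42],0.7);s=snap('top','t26.png');snap('wrist','w26.png')
E
```

```text
clock: 64.88
tool_pos: [0.6073, -0.3, 0.4347]
orientation: [2.4, 89.5, 150.5]
force: [1.2, -0.2, -0.2]
opening: 0.0263
t 64.88 tcp [ 0.6073 -0.3     0.4347] open 0.0263 F [ 1.2 -0.2 -0.2] j6 68
  lin(units of 60mm) [ 1.295  4.967 -0.245] rot(5deg) [ -0.09  -0.06 -11.48]
```

View pics/t26.png

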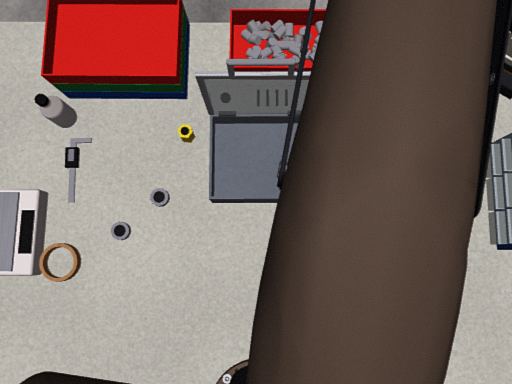

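View pics/w26.png

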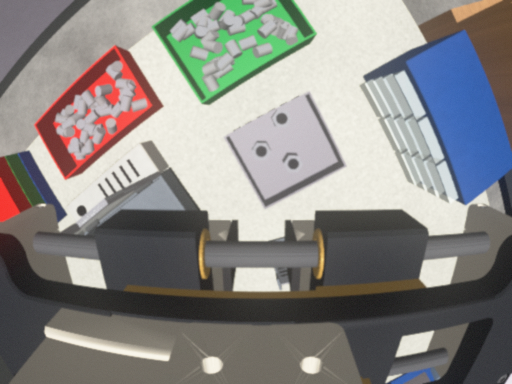

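All three couplings are in the crate (wrist: 281,117 / 261,151 / 293,163), the collars untouched. Now the cover.

```bash
python3 -m crank '[{"linear":[0.1,0.4,0],"rot":[0,0,-1],"hand":0.3},{"linear":[0.1,0.45,0],"rot":[0,0,-1],"hand":0.3},{"linear":[0.1,0.45,0],"rot":[0,0,-1],"hand":0.3},{"linear":[0.1,0.45,0],"rot":[0,0,-1],"hand":0.3},{"linear":[0.1,0.45,0],"rot":[0,0,-1],"hand":0.3},{"linear":[0.1,0.45,0],"rot":[0,0,-1],"hand":0.3},{"linear":[0.1,0.45,0],"rot":[0,0,-1],"hand":0.3},{"linear":[0.1,0.45,0],"rot":[0,0,-1],"hand":0.3},{"linear":[0.1,0.45,0],"rot":[0,0,-1],"hand":0.3},{"linear":[0.1,0.45,0],"rot":[0,0,-1],"hand":0.3},{"linear":[0.1,0.3,0],"rot":[0,0,-1],"hand":0.3},{"linear":[0.1,0.2,0],"rot":[0,0,-0.5],"hand":0.3},{"linear":[0,0,0],"rot":[0,0,0],"hand":0.3}]'
python3 - <<'E'
from h import *
goto([0.685,-0.002,0.31],0.7);snap('wrist','w27.png')
E
```

```text
clock: 66.6
tool_pos: [0.6841, 0.0063, 0.4389]
orientation: [-122.3, 89.7, -33.5]
force: [-0.4, -0.6, 0.3]
opening: 0.0261
t 66.60 tcp [0.6841 0.0063 0.4389] open 0.0261 F [-0.4 -0.6  0.3] j6 -18
  lin(units of 60mm) [ 0.015 -0.139 -2.148] rot(5deg) [0.03 0.05 0.37]
```

View pics/w27.png

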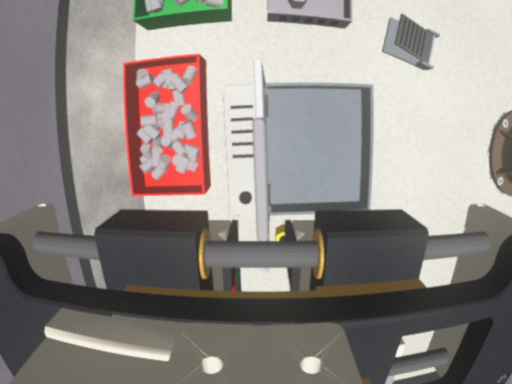

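```bash
python3 -m crank '[{"linear":[0.02,-0.13,-0.2],"rot":[0,0,0.35],"hand":0.3},{"linear":[0,0,-0.6],"rot":[0,0,0],"hand":0.3},{"linear":[0,0,-0.5],"rot":[0,0,0],"hand":0.3},{"linear":[0,0,-0.2],"rot":[0,0,0],"hand":0.3}]'
python3 - <<'E'
from h import *
goto([0.685,-0.002,0.31],0.7)
E
```

```text
clock: 67.15
tool_pos: [0.6848, -0.0052, 0.3492]
orientation: [-106.2, 89.4, -15.4]
force: [0.8, 0.2, 1.0]
opening: 0.0261
t 67.15 tcp [ 0.6848 -0.0052  0.3492] open 0.0261 F [0.8 0.2 1. ] j6 -15
  lin(units of 60mm) [ 0.004  0.053 -0.653] rot(5deg) [ 0.03  0.11 -0.02]
```

```bash
python3 -m crank '[{"linear":[0,0.03,-0.3],"rot":[0,0.1,0],"hand":0.3},{"linear":[0,0,-0.25],"rot":[0,0,0],"hand":0.3},{"linear":[0,0,-0.1],"rot":[0,0,0],"hand":0.3}]'
python3 -m crank '[{"linear":[0,0,0],"rot":[0,0,0],"hand":0},{"linear":[0,0,0],"rot":[0,0,0],"hand":0},{"linear":[0,0,0],"rot":[0,0,0],"hand":0},{"linear":[0,0,0],"rot":[0,0,0],"hand":0}]'
python3 -c "
from h import *
cov()"
```

```text
clock: 67.53
tool_pos: [0.6851, -0.0041, 0.3093]
orientation: [-144.4, 89.8, -53.6]
force: [-0.4, -0.4, 0.2]
opening: 0.0264
clock: 68.03
tool_pos: [0.6854, -0.004, 0.3097]
orientation: [-140.1, 89.8, -49.3]
force: [0.7, -1.2, -1.5]
opening: 0.0108
t 68.03 tcp [ 0.6854 -0.004   0.3097] q 1.592 r 0.2498 open 0.0108 F [ 0.7 -1.2 -1.5] tool x [ 0.002 -0.003 -1.   ]
```

Same lowering sequence as before.

```bash
python3 -m crank '[{"linear":[-0.2,0,0],"rot":[0,0,0],"hand":0},{"linear":[-0.33,0,-0.02],"rot":[0,0,0],"hand":0},{"linear":[-0.4,0,-0.06],"rot":[0,0,0],"hand":0},{"linear":[-0.4,0,-0.1],"rot":[0,0,0],"hand":0}]'
python3 -c "
from h import *
q,r=cov()"
python3 -m crank '[{"linear":[-0.39,0,-0.15],"rot":[0,0.05,0],"hand":0},{"linear":[-0.38,0,-0.18],"rot":[0,0.05,0],"hand":0},{"linear":[-0.36,0,-0.22],"rot":[0,0.05,0],"hand":0},{"linear":[-0.33,0,-0.26],"rot":[0,0.05,0],"hand":0}]'
python3 -c "
from h import *
q,r=cov()"
```

```text
clock: 68.53
tool_pos: [0.6083, -0.0049, 0.3011]
orientation: [-105.4, 89.2, -14.7]
force: [4.9, -2.2, -4.1]
opening: 0.0108
t 68.53 tcp [ 0.6083 -0.0049  0.3011] q 1.281 r 0.2516 open 0.0108 F [ 4.9 -2.2 -4.1] tool x [ 0.014 -0.004 -1.   ]
clock: 69.03
tool_pos: [0.522, -0.0059, 0.2577]
orientation: [-102.5, 89.2, -11.7]
force: [3.4, -0.3, 0.6]
opening: 0.0109
t 69.03 tcp [ 0.522  -0.0059  0.2577] q 0.896 r 0.2533 open 0.0109 F [ 3.4 -0.3  0.6] tool x [ 0.014 -0.003 -1.   ]
```

```bash
python3 -m crank '[{"linear":[-0.31,0,-0.28],"rot":[0,0.08,0],"hand":0},{"linear":[-0.28,0,-0.31],"rot":[0,0.08,0],"hand":0},{"linear":[-0.25,0,-0.34],"rot":[0,0.05,0],"hand":0},{"linear":[-0.21,0,-0.36],"rot":[0,0.05,0],"hand":0},{"linear":[-0.14,0,-0.3],"rot":[0,0,0],"hand":0}]'
python3 -c "
from h import *
q,r=cov()"
python3 -m crank '[{"linear":[-0.13,0,-0.35],"rot":[0,0,0],"hand":0},{"linear":[-0.09,0,-0.3],"rot":[0,0,0],"hand":0},{"linear":[-0.05,0,-0.2],"rot":[0,0,0],"hand":0},{"linear":[-0.03,0,-0.13],"rot":[0,0,0],"hand":0},{"linear":[-0.01,0,-0.1],"rot":[0,0,0],"hand":0}]'
python3 -c "
from h import *
q,r=cov()"
```

```text
clock: 69.65
tool_pos: [0.4514, -0.0062, 0.1669]
orientation: [-91.7, 89.5, -0.7]
force: [1.3, -1.2, 2.4]
opening: 0.0107
t 69.65 tcp [ 0.4514 -0.0062  0.1669] q 0.437 r 0.2526 open 0.0107 F [ 1.3 -1.2  2.4] tool x [ 0.01 -0.   -1.  ]
clock: 70.28
tool_pos: [0.4321, -0.0065, 0.1032]
orientation: [-86.0, 89.1, 5.0]
force: [-2.8, 0.1, 2.4]
opening: 0.0112
t 70.28 tcp [ 0.4321 -0.0065  0.1032] q 0.172 r 0.2519 open 0.0112 F [-2.8  0.1  2.4] tool x [ 0.016  0.001 -1.   ]
```

```bash
python3 -m crank '[{"linear":[-0.02,0,-0.12],"rot":[0,0,0],"hand":0},{"linear":[-0.01,0,-0.12],"rot":[0,0,0],"hand":0},{"linear":[-0.01,0,-0.1],"rot":[0,0,0],"hand":0},{"linear":[0,0,-0.1],"rot":[0,0,0],"hand":0},{"linear":[0,0,-0.08],"rot":[0,0,0],"hand":0},{"linear":[0,0,-0.06],"rot":[0,0,0],"hand":0}]'
python3 -c "
from h import *
q,r=cov()"
```

```text
clock: 71.03
tool_pos: [0.4286, -0.0065, 0.0656]
orientation: [-86.1, 89.2, 4.9]
force: [-3.2, 0.2, 1.2]
opening: 0.0109
t 71.03 tcp [ 0.4286 -0.0065  0.0656] q 0.022 r 0.2518 open 0.0109 F [-3.2  0.2  1.2] tool x [ 0.013  0.001 -1.   ]
```

```bash
python3 -m crank '[{"linear":[0,0,-0.06],"rot":[0,0,0],"hand":0},{"linear":[0,0,-0.06],"rot":[0,0,0],"hand":0}]'
python3 -m crank '[{"linear":[0,0,-0.03],"rot":[0,0,0],"hand":0},{"linear":[0,0,-0.02],"rot":[0,0,0],"hand":0}]'
```

```text
clock: 71.28
tool_pos: [0.4286, -0.0066, 0.0587]
orientation: [-88.7, 89.3, 2.3]
force: [-16.4, 2.8, 44.3]
opening: 0.0111
clock: 71.53
tool_pos: [0.4285, -0.0067, 0.0588]
orientation: [-92.5, 89.2, -1.4]
force: [-12.0, 3.6, 25.3]
opening: 0.011
```

```bash
python3 -m crank '[{"linear":[0,0,0],"rot":[0,0,0],"hand":0.3},{"linear":[0,0,0],"rot":[0,0,0],"hand":0.3},{"linear":[0,0,0],"rot":[0,0,0],"hand":0.3},{"linear":[0,0,0.2],"rot":[0,0,0],"hand":0.3},{"linear":[0,0,0.5],"rot":[0,0,0],"hand":0.3},{"linear":[0,0,0.8],"rot":[0,0,0],"hand":0.3},{"linear":[0,0.2,0.8],"rot":[0,0,0],"hand":0.3},{"linear":[0,0.6,0.6],"rot":[0,0,0],"hand":0.3},{"linear":[0,0.8,0.2],"rot":[0,0,0],"hand":0.3},{"linear":[0,0.8,0],"rot":[0,0,0],"hand":0.3},{"linear":[0,0.8,0],"rot":[0,0,0],"hand":0.3},{"linear":[-0.1,0.8,0],"rot":[0,0,0],"hand":0.3},{"linear":[-0.1,0.8,0],"rot":[0,0,0],"hand":0.3},{"linear":[-0.1,0.5,0],"rot":[0,0,0],"hand":0.3},{"linear":[0,0,0],"rot":[0,0,0],"hand":0.3},{"linear":[0,0,0],"rot":[0,0,0],"hand":0.3}]'
python3 - <<'E'
from h import *
s=snap('top','t28.png');W=pts(s);z=W[...,2]*1000
sc=snap('scene','s28.png'); cv2.imwrite('pics/s28c.png',cv2.resize(sc['image'][100:290,100:330,::-1],None,fx=3.4,fy=3.4,interpolation=cv2.INTER_CUBIC))
np.set_printoptions(suppress=True)
print('bar rows'); print([ (v,np.nanmedian(z[v,245:280]).round(1)) for v in range(206,224)])
print('rails',[(v,np.nanmedian(z[v,209:213]).round(1),np.nanmedian(z[v,312:315]).round(1)) for v in range(120,204,10)])
print('pedal pad',np.nanmedian(z[231:236,358:366]))
E
```

```text
clock: 73.53
tool_pos: [0.4085, 0.3202, 0.2615]
orientation: [-76.7, 88.7, 14.3]
force: [-0.5, 0.3, 0.6]
opening: 0.0261
bar rows
[(206, np.float64(1.9)), (207, np.float64(1.7)), (208, np.float64(1.6)), (209, np.float64(1.1)), (210, np.float64(1.5)), (211, np.float64(1.6)), (212, np.float64(1.3)), (213, np.float64(1.3)), (214, np.float64(1.2)), (215, np.float64(1.7)), (216, np.float64(1.6)), (217, np.float64(0.9)), (218, np.float64(80.1)), (219, np.float64(82.0)), (220, np.float64(82.1)), (221, np.float64(81.1)), (222, np.float64(80.1)), (223, np.float64(1.3))]
rails [(120, np.float64(82.6), np.float64(83.3)), (130, np.float64(80.8), np.float64(81.9)), (140, np.float64(80.3), np.float64(84.1)), (150, np.float64(80.1), np.float64(82.5)), (160, np.float64(80.3), np.float64(79.5)), (170, np.float64(81.6), np.float64(83.2)), (180, np.float64(82.9), np.float64(81.1)), (190, np.float64(82.3), np.float64(82.2)), (200, np.float64(46.9), np.float64(38.2))]
pedal pad 59.3912995520425
```

View pics/t28.png

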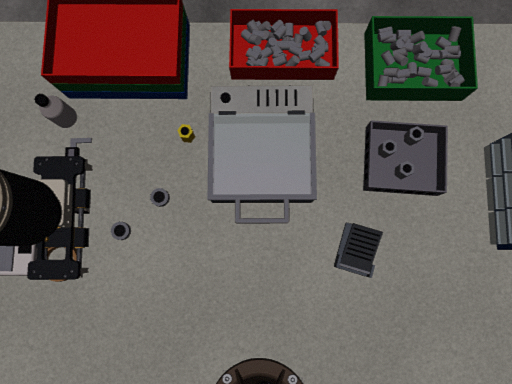

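View pics/s28c.png

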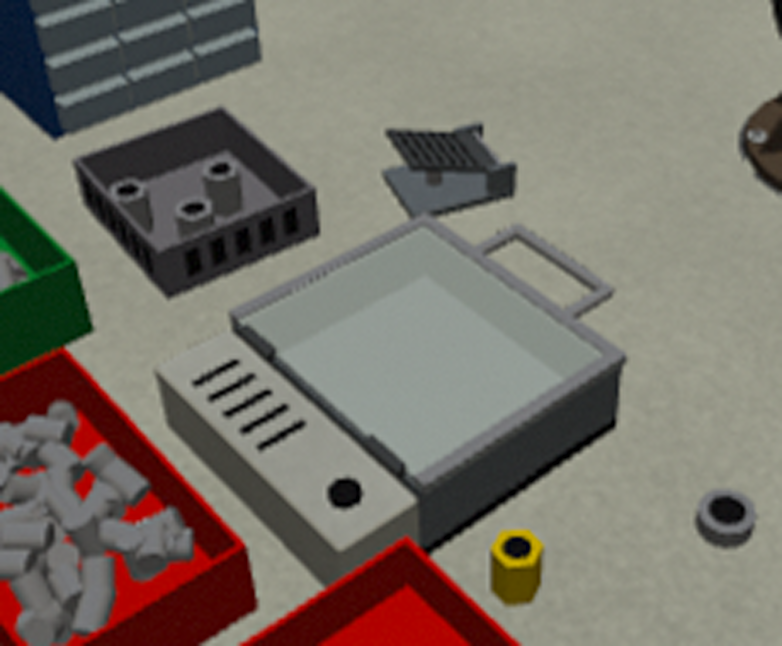

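```bash
python3 -c "
from plant import ticket
print(ticket.close_job())"
```

```text
the job is handed in; nothing more can be done
None
```

I finished the full cycle and handed the job in at about 74 s, well under the 210 s limit. Closing the job reports no verdict.

**What was done**
- I lifted the cover gently to its stop and set the three grey couplings present upright in the trough.
- I lowered the cover shut and held the pedal on its stop for about 1.7 s.
- I then lifted the cover to its stop again, moved all three couplings into the crate, and shut the cover.

**Last checks (top and scene pictures)**
- **Cover:** it is shut, with the bar and the cover frame both reading about 82 mm high.
- **Couplings:** all three stand in the crate.
- **Pedal:** it is up; its pad reads about 59 mm above the bench.
- **Left alone:** both collars and the yellow look-alike are still on the bench, and the arm touches nothing.

**What did not go cleanly**
- **Coupling knocked aside:** one coupling moved a few centimetres inside the crate while the arm was away. It is still inside the limits, so I only placed the third one around it.
- **Bar slipped:** the bar slid 5–7 mm in the grip during the second lift, with no other effect.
- **High forces at the stops:** the wrist force briefly reached about 46 N when closing the cover and about 62 N on the pedal. Both were fingertip contacts, under the 120 N wrist limit. The 40 N limit is for the arm and the gripper's body, so it should not apply.

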